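# Load lenses into the rinsing basket with the lens spoon and hang the basket

## Robot

A 7-joint arm with a two-finger parallel gripper is mounted at the origin on a cart in front of the work surface, level with it; the furniture and walls round the work are solid. World frame = base frame: x ahead of the robot, y to its left, z up, the work surface at z = 0. Lengths are in m, angles in rad, forces in N, time in s.
With the tool pointing down it reaches from about 0.425 to 0.925 m from the base axis. Payload 6.8 kg.
Tool frame: the origin (TCP) lies between the finger pads; the fingertips stand 14 mm ahead of it and the grasp point (between the pads) lies 5 mm behind it; z points along the fingers, y is the line along which they close (so a half turn about z gives the same grasp; the last joint's range is limited). The gripper opens to 85 mm and grips with 20 to 120 N. Pads are 22 mm wide; open, the fingers measure 114 mm over their backs; the gripper's body (76 mm by 85 mm) begins 54 mm behind the grasp point. The pads swing forward as they close: fully open they stand 13 mm farther back than shut.
Start: joints at [1.153, 0.477, 0.022, 1.555, -0.011, 1.109, -0.083], TCP at [0.206, -0.643, 0.245] pointing down, gripper open.
Joint ranges: [-2.96, 2.96], [-0.34, 2.1], [-1.41, 1.46], [0.24, 2.44], [-1.37, 4.51], [0.17, 1.92], [-2.96, 2.96]. Speed limits (rad/s): [2.39, 2.39, 3.14, 3.14, 3.14, 3.14, 3.14].

## Interface

Orientations are given as a rotation vector (axis times angle).
In Python, from bench import r, eyes, ticket gives the robot as it stands. The module is installed in compiled form; this text tells all that it offers.
- The arm moves only by the tool arm_command, never from a script. Its argument "plan" is text: rows parted by semicolons, each of 4 numbers parted by spaces: the shift along the tool's x, y, z in m, then the turn about the tool's z in degrees. In form: tx ty tz yaw; .... A call has 1 to 20 rows; each row shifts and turns the commanded pose from where the row before left it, along the tool's axes as they then stand; what a row does not reach is not made up. A row lasts 1/8 s, in which the tool goes at most 62.5 mm and 10.7 degrees, less where a joint would pass 70% of its speed; a pose out of reach is approached as far as the arm can. A call is refused whole if a number of a shift passes 0.0625 or a number of a turn 10.7, either way. A call with a gripper value outside its range is refused whole. "hand" is the closure, from -1 (fully open) to 1 (shut), set as the call begins (left out, the last holds). The fingers move at their own pace and stop on an object; "grip_force" is the grip in N (left out, the last holds). Time passes only in rows, so rows that do not move let the fingers close. It gives the time, the measured TCP pose, the force, the opening and the grip force at its end, in the units of the state.
- r.get_obs(): the state, without advancing time (a new reading comes with each control period).
- eyes.grab_frame(name): name is "side" or "top" or "wrist"; returns (picture, depth): 384x512x3 uint8, red, green, blue; 384x512 float32, m along the optical axis (not along the pixel's ray), 0 where there is no reading.
- eyes.calibration(name): a dict with "fov_y" (degrees; the focal length in pixels is half the picture's height over the tangent of half this angle, whatever the lens; pixels are square), "cx", "cy" (the principal point, pixels), "origin" and "attitude" of the camera in the world; the wrist camera has in their place "tool_from_camera" (4x4, takes a point from camera to tool coordinates, whose origin is the TCP and whose axes are the flange's). Camera axes: x right, y up, looking along -z (the intrinsics and any distortion apply to the point x, -y, -z); pixel columns grow to the right and rows downward; lengths in m; the calibration is good to about 2 mm. A picture is of the moment at which its call begins: read the wrist's pose just before it. calibration takes no time and is no camera call.
- ticket.hand_in(): hands the job in; it is judged then, once.
The state is a dict: "clock": time; "joints": joint angles; "qvel": joint speeds; "tau": joint torques, N m; "tcp_pos": TCP position; "orientation": TCP orientation; "contact_force": force on the tool from outside, world axes, zero at the start; "moment": the same for the moment, N m; "grip_width": finger opening in m; "gripper_force": force on a finger pad.
Only numpy, scipy, OpenCV 4.12 (cv2) and the standard library are available. Lean on these libraries where they do the work, as an engineer would, in place of code of your own. Each camera call takes 0.05 s, during which the arm holds its last target. There are 200 camera calls.

## Task

Using the lens spoon and never touching the glass with the gripper, scoop up the lenses lying on the worktop one at a time and lay every one of them flat on the floor of the steel rinsing basket, each in a cell of its own, while the basket stands on the worktop. When all are in, hang the loaded basket by its bail in the dip of the hook and leave it hanging still; put the spoon back standing on its mat, lined up with it as it was, and leave the bottles and the vial where they are.

Things in the scene. Friction and masses are not known exactly. Their poses are not given: they have to be found in the camera images.
- spoon: lens spoon standing on ring and foot: steel wire ring (wire 3.5 mm) open to the front, cranked neck, black handle. Origin: ring centre, at the underside of ring and foot; x forward out of the opening, z up. Wire centre line: circle of 19.6 mm radius, ending in a gap 35 mm wide at x = +9 mm, then flaring to y = +-21.5 mm at x = +16.5 mm. Neck from x = -28, z = 3 over -40, 20 to -66, 60 mm. 0.09 kg
- spoon_grip (a point): middle of the spoon's handle, 118 mm behind and 60 mm above the spoon's origin; the handle is 12 mm wide (y), 15 mm tall, from x = -170 to -70 mm; a cross foot 50 mm wide stands at x = -176 mm, its underside level with the ring's. Grip it from above across its width
- spoon_tip (a point): middle of the ring's opening, 16.5 mm ahead of the spoon's origin. To scoop: drive the ring forward 0.5 to 2 mm above the floor, its sides passing under the lens's bevel, until its back nudges the lens (axis at the spoon's origin), then raise it level; higher up, up to 10 degrees nose up is safe too. To set down: lower to 1 to 2 mm over the floor and draw straight back 28 mm or more before raising
- spoon_mid (a point): point midway between the spoon's ring and foot, 78 mm behind the spoon's origin, at its underside
- mat: flat pale grey mat, 225 x 80 mm, 2 mm thick, let in so that the spoon standing on it still has its underside at worktop height: the spoon's place. Origin at its centre; x along its length, the way the spoon points when it stands there (bowl towards +x; either way round will do)
- basket: steel basket, outside 116 (x) by 192 (y) mm, floor and walls 3 mm thick, walls 14 mm high; two like walls part it into three cells, at y = -63, 0, +63 mm; over it, in the plane x = 0, a fixed bail of 6 mm wire: posts at y = +-92.5 up to z = 60, sloping to y = +-30, z = 112 mm, level between. Origin: centre of the underside, z up. Lenses go in under the bail, the spoon pointing along x. 0.3 kg
- retort_rod (a point): foot of the fixed retort stand's rod between basket and hook: 12 mm thick, 520 mm tall, on a green plate 25 mm or less high; a clamped glass funnel hangs beside it, 122 to 451 mm above the worktop, within 60 mm of a point 30 mm nearer the robot and 122 mm to the right of the rod. Keep clear: carry things past on the robot's side, within 0.4 m of its axis
- basket_bail (a point): middle of the level top of the bail, on the wire's axis, 112 mm above the basket's underside; the part that rests on the hook
- basket_grip (a point): centre of the white grip on the bail, 16 mm (x) by 44 mm (y) by 26 mm tall, from 128 to 154 mm above the basket's underside; grip it across x
- hook: hook stand fixed on the worktop: round grey foot 120 mm wide, post 16 mm thick, 220 mm tall (origin: its foot on the axis); an 8 mm thick arm runs along the body's -x at 208 mm height (axis), dips to 196 mm round x = -95 mm, is back at 208 mm by x = -118 mm and ends in a tip turned up to 218 mm at x = -155 mm
- hook_seat (a point): the bearing point of the hook: in the middle of the dip, 95 mm from the post's axis, at the top of the arm, 200 mm above the worktop. Its x and z axes are the stand's. With the basket hung, the bail's wire axis lies 3 mm above it, the bail crossing the arm
- lens_orange: orange glass lens, a flat double cone: 44 mm across at the rim (2 mm thick there), 21.5 mm thick, a flat face of 18 mm diameter on either side, a straight bevel between (9.75 mm over 13 mm), so it overhangs the floor all round. Origin: its centre, 10.75 mm above what it lies on; z along its axis; either face may be down. 50 g. May be absent
- lens_green: green glass lens, a flat double cone: 44 mm across at the rim (2 mm thick there), 21.5 mm thick, a flat face of 18 mm diameter on either side, a straight bevel between (9.75 mm over 13 mm), so it overhangs the floor all round. Origin: its centre, 10.75 mm above what it lies on; z along its axis; either face may be down. 50 g. May be absent
- lens_yellow: yellow glass lens, a flat double cone: 44 mm across at the rim (2 mm thick there), 21.5 mm thick, a flat face of 18 mm diameter on either side, a straight bevel between (9.75 mm over 13 mm), so it overhangs the floor all round. Origin: its centre, 10.75 mm above what it lies on; z along its axis; either face may be down. 50 g. May be absent
- amber_bottle: small square amber bottle with a black dropper cap, 47 x 47 x 132 mm, origin at the centre of its underside; leave alone
- bottle_small: small clear bottle with a blue cap, 56 mm wide, 105 mm tall, origin at the centre of its underside; leave alone
- vial_open: small open clear vial, 35 mm wide, 66 mm tall, origin at the centre of its underside; leave alone

How it is judged:
By the outcome, as a careful person would: the job done as asked, in the order asked, and still so for the second after the job is handed in, with the robot touching nothing.
Of lens_orange, lens_green, lens_yellow only 2 to 3 are there at a start; the rules pass over those that are not, and their reading is None.
At some moment in a run one of lens_orange, lens_green, lens_yellow, basket may be knocked a few centimetres aside while the robot is not near it.
It also fails if it takes over 210 s, if anything falls off the work surface, if the arm or the gripper's body presses on something with over 40 N, if the wrist force passes 120 N, or if a joint passes its speed limit or range.

## Working session

There is one attempt and no reset: what is moved stays moved. The work goes in short steps, Python scripts to look and compute and a tool call to move; the robot and the scene stay as the last step left them, time stands still between calls to the robot, and variables do not carry over. Pictures are saved under pics/ and viewed, at most 14 in all, crops included, and the job is handed in when it is done.

Besides the shell and the picture viewer there is one more tool, called as a command line: name --argument value ..., lists and objects as JSON in quotes. arm_command: Moves the arm, as the interface text tells. Its arguments: {"type":"object","properties":{"plan":{"type":"string"},"hand":{"type":"number"},"grip_force":{"type":"number"}},"required":["plan"]}

```bash
mkdir -p pics; cat > h.py <<'E'
import numpy as np, cv2
from bench import r, eyes, ticket
from scipy.spatial.transform import Rotation as R
def cam(name):
    o=r.get_obs(); p,d=eyes.grab_frame(name); c=eyes.calibration(name)
    return o,p,d,c
def cloud(o,d,c):
    h,w=d.shape; f=h/2/np.tan(np.radians(c['fov_y'])/2)
    v,u=np.mgrid[:h,:w]
    P=np.stack([(u-c['cx'])/f*d,-(v-c['cy'])/f*d,-d],-1)
    if 'tool_from_camera' in c:
        T=np.array(c['tool_from_camera']); P=P@T[:3,:3].T+T[:3,3]
        return P@R.from_rotvec(o['orientation']).as_matrix().T+np.array(o['tcp_pos'])
    A=np.array(c['attitude']); A=A if A.shape==(3,3) else (R.from_rotvec(A).as_matrix() if A.size==3 else None)
    return P@A.T+np.array(c['origin'])
E
python3 - <<'E'
from h import *
for n in ('top','side','wrist'):
    o,p,d,c=cam(n); cv2.imwrite(f'pics/{n}0.png',p[...,::-1]); np.savez(f'{n}0.npz',p=p,d=d); print(n,{k:v for k,v in c.items()})
print(o)
E
```

```text
top {'fov_y': 56.790856417729096, 'cx': 252.93964319129304, 'cy': 188.05110504762587, 'origin': array([ 0.40438235, -0.04579419,  1.37863396]), 'attitude': array([ 0.14147335, -0.10316455, -1.58434174])}
side {'fov_y': 57.010964885873406, 'cx': 254.91216858325097, 'cy': 190.41038526891717, 'origin': array([0.12057425, 0.90033507, 0.91617969]), 'attitude': array([ 0.27373365, -1.20929758, -2.4031515 ])}
wrist {'fov_y': 63.24533449087065, 'cx': 260.5975000262027, 'cy': 191.92976735172775, 'tool_from_camera': array([[ 6.25945814e-04,  9.63440555e-01,  2.67921452e-01,
         6.80818053e-02],
       [ 9.99999506e-01, -3.96330680e-04, -9.11104548e-04,
        -9.88703082e-04],
       [-7.71609581e-04,  2.67921890e-01, -9.63440328e-01,
        -1.27893212e-01],
       [ 0.00000000e+00,  0.00000000e+00,  0.00000000e+00,
         1.00000000e+00]])}
{'clock': 0.1, 'joints': array([ 1.15288301,  0.47771306,  0.02233918,  1.55633914, -0.01149432,
        1.10929378, -0.08313956]), 'qvel': array([ 0.00058646, -0.00214957,  0.0014179 , -0.00290457, -0.00262875,
       -0.00087421, -0.00014667]), 'tau': array([ 3.72503433e-03, -5.97766936e+01,  1.61302909e+00, -2.81957263e+01,
        1.26980254e-02,  5.01889939e-03,  1.22367140e-05]), 'tcp_pos': array([ 0.20563347, -0.64238698,  0.24443146]), 'orientation': array([-3.10241473e+00, -4.84444116e-01,  5.80716700e-04]), 'contact_force': array([-0.84116072,  0.3584901 ,  0.15108301]), 'moment': array([-0.02632567, -0.00426984,  0.02193936]), 'gripper_force': 0.0, 'grip_width': 0.08530956711730349}
```

View pics/top0.png

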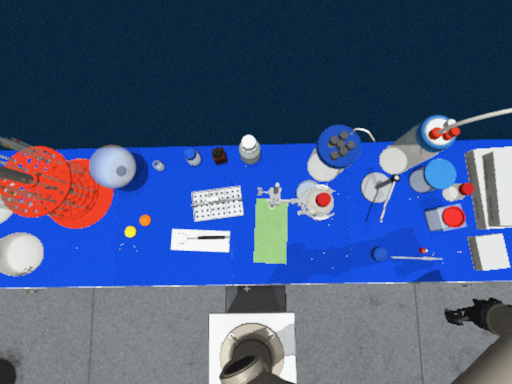

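View pics/side0.png

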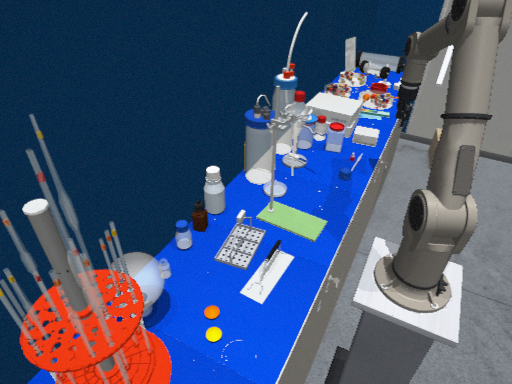

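```bash
python3 - <<'E'
from h import *
z=np.load('top0.npz'); p=z['p']
a=cv2.resize(p[140:260,90:240],None,fx=5,fy=5,interpolation=cv2.INTER_CUBIC)
b=cv2.resize(p[140:280,240:440],None,fx=4,fy=4,interpolation=cv2.INTER_CUBIC)
cv2.imwrite('pics/a.png',a[...,::-1]);cv2.imwrite('pics/b.png',b[...,::-1])
X=cloud(None,z['d'],eyes.calibration('top'))
def q(u,v): print((u,v),X[v,u].round(4))
for uv in [(145,220),(130,231),(215,238),(176,238),(218,204),(274,196),(378,188),(397,178),(205,235),(228,251),(186,240),(220,155)]: q(*uv)
hsv=cv2.cvtColor(p,cv2.COLOR_RGB2HSV)
for nm,lo,hi in (('or',5,17),('ye',22,35)):
    m=cv2.inRange(hsv,(lo,150,120),(hi,255,255)); n,l,s,ce=cv2.connectedComponentsWithStats(m)
    for i in range(1,n):
        if s[i,4]>30 and 100<ce[i][0]<400: print(nm,s[i],ce[i],X[l==i].mean(0).round(4))
E
```

```text
(145, 220) [0.501  0.4029 0.0207]
(130, 231) [0.4598 0.4593 0.0213]
(215, 238) [0.4274 0.1265 0.0683]
(176, 238) [ 4.309e-01  2.868e-01 -3.000e-04]
(218, 204) [0.5591 0.1227 0.0095]
(274, 196) [ 0.5327 -0.0807  0.4136]
(378, 188) [ 0.605  -0.4865  0.0437]
(397, 178) [ 0.6111 -0.4937  0.2167]
(205, 235) [ 0.4407  0.1743 -0.0007]
(228, 251) [ 0.3784  0.0859 -0.0051]
(186, 240) [0.4226 0.2462 0.007 ]
(220, 155) [0.7315 0.1042 0.0997]
or [140 215  11  11  91] [144.97802198 219.84615385] [0.5019 0.4044 0.0165]
ye [125 226  11  11  89] [130.25842697 231.25842697] [0.4584 0.4542 0.0324]
```

View pics/a.png

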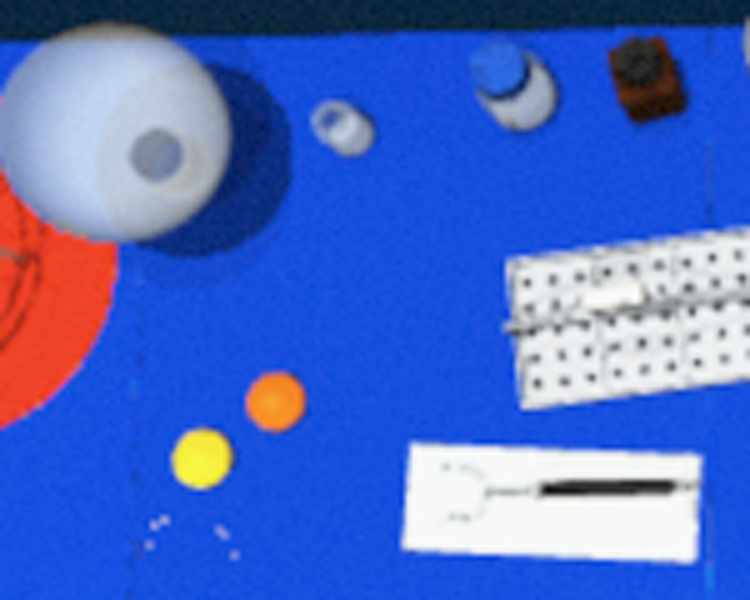

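View pics/b.png

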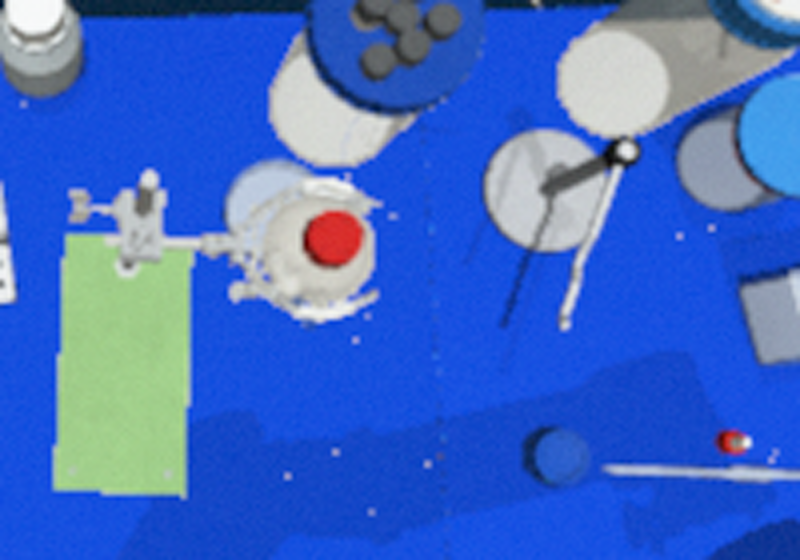

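arm_command --plan "0 0 -0.05 -10.3;0 0 -0.05 -10.3;0 0 -0.05 -10.3;0 0 -0.05 -10.3;0 0 -0.05 -10.3;0 0 -0.05 -10.3;0 0 -0.05 -10.3;0.06 0.04 0 0;0.06 0.04 0 0;0.06 0.04 0 0;0.06 0.04 0 0;0.06 0.04 0 0;0.06 0.04 0 0;0.06 0.04 0 0;0.06 0 0 0;0.06 0 0 0;0.06 0 0 0;0.06 0 0 0;0.06 0 0 0;0 0 0 0"

```text
clock: 2.65
tcp_pos: [0.4492, 0.026, 0.5957]
orientation: [2.213, 2.229, 0.001]
contact_force: [-0.1, -0.9, 0.1]
grip_width: 0.0854
gripper_force: 0.0
```

arm_command --plan "0.05 0.01 0.04 0;0.05 0.01 0.04 0;0.05 0.01 0.03 0;0.05 0.01 0.03 0;0.03 0 0 0;0 0 0 0;0 0 0 0;0 0 0 0"

```text
clock: 3.65
tcp_pos: [0.4908, 0.2452, 0.4583]
orientation: [2.227, 2.215, -0.0]
contact_force: [-0.3, 0.2, -0.2]
grip_width: 0.0854
gripper_force: 0.0
```

```bash
python3 - <<'E'
from h import *
o,p,d,c=cam('wrist'); np.savez('w1.npz',p=p,d=d,t=o['tcp_pos'],q=o['orientation']); X=cloud(o,d,c)
print(o['tcp_pos'],o['orientation'])
cv2.imwrite('pics/w1.png',cv2.resize(p,(800,600),interpolation=cv2.INTER_CUBIC)[...,::-1])
hsv=cv2.cvtColor(p,cv2.COLOR_RGB2HSV)
for nm,lo,hi in (('or',5,17),('ye',22,35),('gr',40,85)):
    m=cv2.inRange(hsv,(lo,150,100),(hi,255,255)); n,l,s,ce=cv2.connectedComponentsWithStats(m)
    for i in range(1,n):
        if s[i,4]>150: print(nm,s[i],ce[i].round(1),np.median(X[l==i],0).round(4))
E
```

```text
[0.49080448 0.24518424 0.4583457 ] [ 2.22670984e+00  2.21474363e+00 -6.65596402e-05]
or [255  35  24  27 297] [268.4  50.7] [0.5082 0.3987 0.014 ]
ye [229   0  25  26 551] [240.9  11.7] [0.4606 0.4602 0.0163]
```

View pics/w1.png

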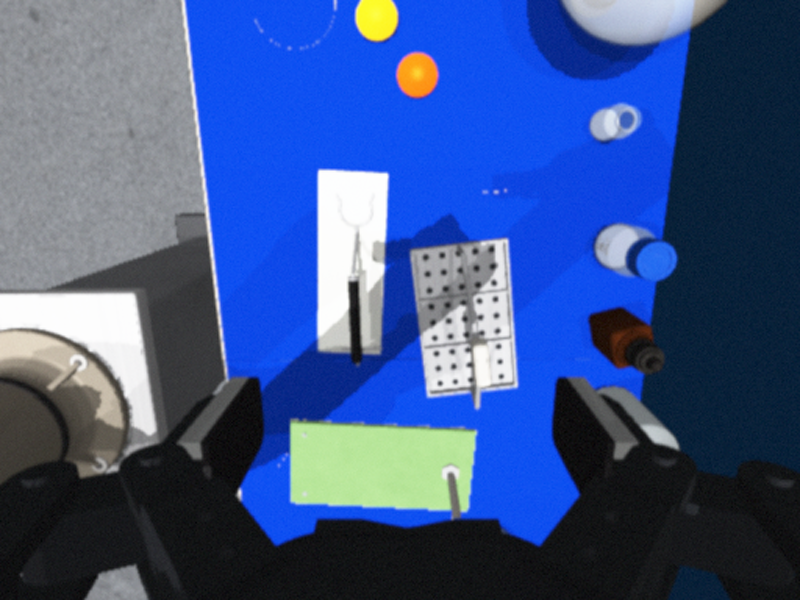

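```bash
cat >> h.py <<'E'
def rect(pts):
    b=cv2.minAreaRect((pts*1000).astype(np.float32)); c,(w,h),a=b
    if w<h: w,h,a=h,w,a+90
    return np.array(c)/1000,w,h,(a+90)%180-90   # long axis angle deg (world)
def biggest(m):
    n,l,s,_=cv2.connectedComponentsWithStats(m.astype(np.uint8)); i=1+np.argmax(s[1:,4]); return l==i
E
python3 - <<'E'
from h import *
z=np.load('w1.npz'); p,d=z['p'],z['d']; o=dict(tcp_pos=z['t'],orientation=z['q']); X=cloud(o,d,eyes.calibration('wrist'))
hsv=cv2.cvtColor(p,cv2.COLOR_RGB2HSV)
reg=np.zeros(d.shape,bool); reg[100:240,190:255]=1
blk=reg&(p.max(2)<60)&(X[...,2]>.04)&(X[...,2]<.09)
blk=biggest(blk); P=X[blk]; print('handle',rect(P[:,:2]),P[:,2].mean(), len(P), P.mean(0))
mat=reg&(hsv[...,1]<60)&(p.max(2)>60)&(abs(X[...,2])<.012); mat=biggest(mat); print('mat',rect(X[mat][:,:2]),X[mat][:,2].mean())
reg[:]=0; reg[145:260,255:340]=1
bas=reg&(hsv[...,1]<80)&(X[...,2]<.03)&(X[...,2]>-.01); bas=cv2.morphologyEx(bas.astype(np.uint8),cv2.MORPH_CLOSE,np.ones((5,5))); bas=biggest(bas); print('basket',rect(X[bas][:,:2]),X[bas][:,2].mean())
g=reg&(X[...,2]>.10)&(X[...,2]<.2); print('grip',rect(X[g][:,:2]),X[g][:,2].mean(),X[g][:,2].max(),g.sum())
print('table z',np.median(X[30:60,150:200,2]),np.median(X[120:150,230:250,2]), np.median(X[60:90,300:350,2]))
E
```

```text
handle (array([0.43153635, 0.142158  ]), 93.11503601074219, 9.345556259155273, -89.99021603073925) 0.06671621949600749 268 [0.43176257 0.14185952 0.06671622]
mat (array([0.42146448, 0.19301843]), 226.65249633789062, 80.728271484375, 86.6359634399414) 0.0010813888474496332
basket (array([0.55884814, 0.17139832]), 299.4508056640625, 118.54405975341797, -83.49165344238281) 0.009759629518376995
grip (array([0.56214386, 0.12743703]), 94.7779541015625, 16.12558364868164, -83.13153076171875) 0.14227570860428917 0.15597646397147918 428
table z -0.00018171375481015883 0.0010562196060913687 0.00029259327324593354
```

arm_command --plan "-0.03 -0.015 0.05 0;-0.03 -0.015 0.05 0;-0.03 -0.01 0.05 0;-0.01 -0.01 0.05 0;0 0 0 0;0 0 0 0;0 0 0 0"

```text
clock: 4.58
tcp_pos: [0.4416, 0.1484, 0.2605]
orientation: [2.223, 2.218, 0.006]
contact_force: [0.2, -0.0, 0.1]
grip_width: 0.0858
gripper_force: 0.0
```

```bash
cat > spoon.py <<'E'
from h import *
import sys
o,p,d,c=cam('wrist'); np.savez(sys.argv[1]+'.npz',p=p,d=d,t=o['tcp_pos'],q=o['orientation']); X=cloud(o,d,c)
print(o['tcp_pos'],o['orientation'])
cv2.imwrite('pics/'+sys.argv[1]+'.png',cv2.resize(p,(800,600),interpolation=cv2.INTER_CUBIC)[...,::-1])
hsv=cv2.cvtColor(p,cv2.COLOR_RGB2HSV); x,y,zz=X[...,0],X[...,1],X[...,2]
near=(x>.36)&(x<.50)&(y>.05)&(y<.33)
blk=biggest(near&(p.max(2)<70)&(zz>.045)&(zz<.09)); P=X[blk]; print('handle',rect(P[:,:2]),P[:,2].mean(),len(P),P.mean(0))
mat=near&(hsv[...,1]<60)&(p.max(2)>60)&(abs(zz)<.012); mat=biggest(cv2.morphologyEx(mat.astype(np.uint8),cv2.MORPH_CLOSE,np.ones((9,9)))); print('mat',rect(X[mat][:,:2]),zz[mat].mean())
reg=(x>.47)&(x<.66)&(y>-.02)&(y<.28)
bas=reg&(hsv[...,1]<80)&(zz<.03)&(zz>-.01); bas=biggest(cv2.morphologyEx(bas.astype(np.uint8),cv2.MORPH_CLOSE,np.ones((7,7)))); print('basket',rect(X[bas][:,:2]),zz[bas].mean())
g=reg&(zz>.135)&(zz<.17)
if g.sum()>20: print('grip',rect(X[g][:,:2]),zz[g].max(),g.sum())
E
python3 spoon.py w2
```

```text
[0.44160326 0.14835102 0.26048576] [2.22258769 2.21786723 0.0062661 ]
handle (array([0.43092966, 0.13967061]), 100.813720703125, 11.16624641418457, 89.74983978271484) 0.06670085928431246 887 [0.43083466 0.14324199 0.06670086]
mat (array([0.42170984, 0.19327252]), 226.39743041992188, 80.51900482177734, 86.95508575439453) 0.003102435852952243
basket (array([0.54277704, 0.12498022]), 218.19525146484375, 167.09805297851562, -79.59359455108643) 0.009159639573598603
grip (array([0.5611983 , 0.12724055]), 43.77412414550781, 15.84762191772461, -82.7242546081543) 0.15482857382098658 1391
```

View pics/w2.png

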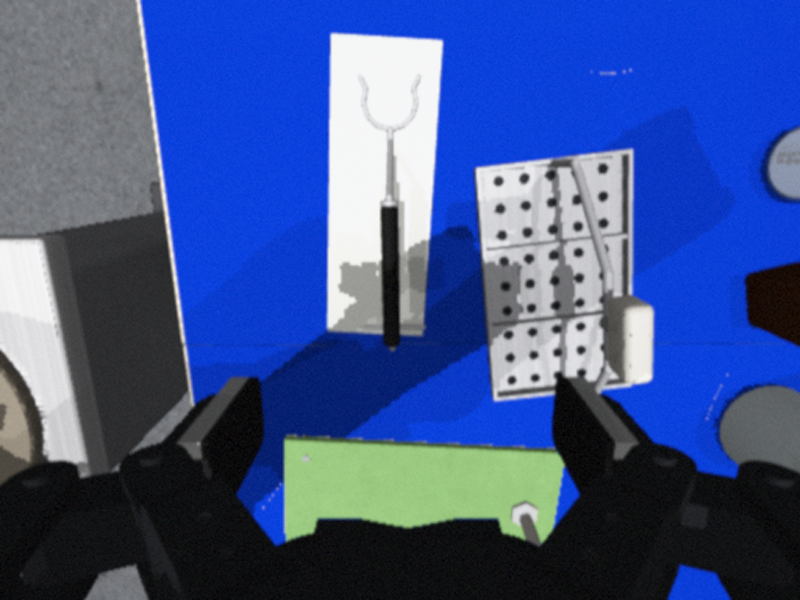

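arm_command --plan "-0.004 -0.006 0.05 0;-0.003 -0.005 0.05 0;0 0 0.05 0;0 0 0.04 0;0 0 0.0155 0;0 0 0 0;0 0 0 0;0 0 0 0"

```text
clock: 5.62
tcp_pos: [0.4299, 0.1403, 0.054]
orientation: [2.224, 2.217, 0.004]
contact_force: [-0.8, -0.0, 0.6]
grip_width: 0.0853
gripper_force: 0.0
```

```bash
python3 - <<'E'
from h import *
z=np.load('w2.npz'); p,d=z['p'],z['d']; o=dict(tcp_pos=z['t'],orientation=z['q']); X=cloud(o,d,eyes.calibration('wrist'))
# replace depth by plane: ray through camera centre
c=eyes.calibration('wrist'); Z1=cloud(o,np.full(d.shape,1.,np.float32),c); Z0=cloud(o,np.zeros(d.shape,np.float32),c)
def onz(u,v,z):
    a,b=Z0[v,u],Z1[v,u]; t=(z-a[2])/(b[2]-a[2]); return (a+t*(b-a)).round(4)
print('ring L/R/bottom',onz(231,60,.002),onz(268,60,.002),onz(250,83,.002))
m=np.zeros(d.shape,bool); m[125:225,235:265]=1
x=X[...,0]; blk=biggest(m&(p.max(2)<70)&(X[...,2]>.045)&(X[...,2]<.09)); P=X[blk][:,:2]
for lo in np.arange(.09,.19,.02):
    s=P[(P[:,1]>lo)&(P[:,1]<lo+.02)]; print(lo,s[:,0].min().round(4),s[:,0].max().round(4),s[:,0].mean().round(4))
ob=r.get_obs(); print(ob['tcp_pos'],ob['joints'])
E
```

```text
ring L/R/bottom [0.409  0.2674 0.002 ] [0.4515 0.2674 0.002 ] [0.4306 0.2424 0.002 ]
0.09 0.4252 0.4363 0.4311
0.11 0.4254 0.4364 0.4307
0.13 0.4258 0.4365 0.4308
0.15000000000000002 0.4261 0.4357 0.4309
0.17 0.4255 0.4357 0.4306
[0.42992542 0.14028438 0.05397447] [ 0.10571141  0.50460762 -0.67099736  2.18636836  0.54814071  0.61678495
 -0.96583023]
```

arm_command --plan "0 0 0 0;0 0 0 0;0 0 0 0;0 0 0 0;0 0 0 0;0 0 0 0;0 0 0 0;0 0 -0.02 0;0 0 -0.04 0;0 0 -0.04 0;0 0 0 0;0 0 0 0;0 0 0 0" --hand 1 --grip_force 70

```text
clock: 7.25
tcp_pos: [0.428, 0.1395, 0.1515]
orientation: [-2.223, -2.218, 0.003]
contact_force: [0.4, -0.4, -0.6]
grip_width: 0.0109
gripper_force: 68.9
```

```bash
python3 - <<'E'
from h import *
o,p,d,c=cam('wrist'); X=cloud(o,d,c); np.savez('w3.npz',p=p,d=d,t=o['tcp_pos'],q=o['orientation'])
print(o['tcp_pos'],o['orientation'],o['grip_width'])
cv2.imwrite('pics/w3.png',cv2.resize(p,(800,600),interpolation=cv2.INTER_CUBIC)[...,::-1])
E
```

```text
[0.42797632 0.13954689 0.15148907] [-2.22347805 -2.21770373  0.00322644] 0.010913301423109452
```

View pics/w3.png

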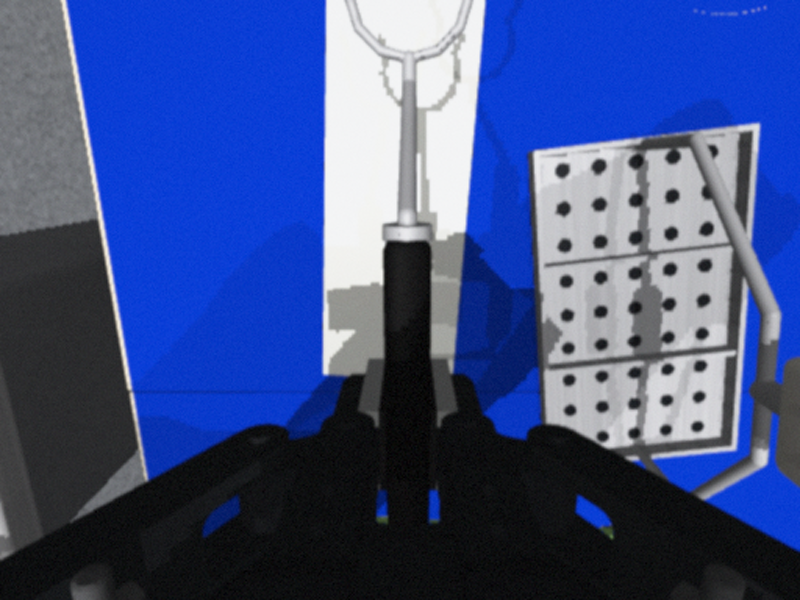

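```bash
python3 - <<'E'
from h import *
z=np.load('w3.npz'); p,d=z['p'],z['d']; c=eyes.calibration('wrist')
X=cloud(dict(tcp_pos=np.zeros(3),orientation=np.zeros(3)),d,c)  # tool coords
x,y,zz=X[...,0],X[...,1],X[...,2]
hsv=cv2.cvtColor(p,cv2.COLOR_RGB2HSV)
m=(zz>.045)&(zz<.075)&(x>.06)&(abs(y)<.05)
P=X[m]; print(m.sum())
for lo in np.arange(.07,.14,.004):
    s=P[(P[:,0]>lo)&(P[:,0]<lo+.004)]
    if len(s): print(lo.round(3),len(s),s[:,1].min().round(4),s[:,1].max().round(4),s[:,1].mean().round(4),s[:,2].min().round(4),s[:,2].max().round(4))
h=(zz>-.03)&(zz<.01)&(x>.02)&(x<.07)&(abs(y)<.012); h=X[h]
for lo in np.arange(.02,.06,.01):
    s=h[(h[:,0]>lo)&(h[:,0]<lo+.01)]; print('h',lo,s.mean(0).round(4)) if len(s) else 0
E
```

```text
968
0.09 10 -0.002 0.0027 0.0012 0.0452 0.0476
0.094 71 -0.002 0.0027 0.0003 0.045 0.0509
0.098 81 -0.002 0.0027 0.0004 0.0469 0.0515
0.102 273 -0.0113 0.0115 0.0002 0.0471 0.0523
0.106 190 -0.016 0.0161 0.0001 0.048 0.0523
0.11 144 -0.0184 0.019 0.0004 0.0479 0.0521
0.114 131 -0.0198 0.0199 0.0003 0.048 0.0521
0.118 68 -0.0203 0.0208 0.0002 0.0483 0.0519
h 0.02 [ 0.0251 -0.0002 -0.0138]
h 0.03 [ 0.035  -0.0004 -0.0137]
h 0.039999999999999994 [ 0.0451 -0.0004 -0.0137]
h 0.049999999999999996 [ 0.054  -0.0003 -0.0108]
```

arm_command --plan "0.02 0 -0.03 0;0.04 -0.005 -0.03 0;0.04 -0.005 -0.03 0;0.04 -0.005 -0.01 0;0.03 -0.005 0 0;0 0 0 0;0 0 0 0;0 0 0 0"

```text
clock: 8.3
tcp_pos: [0.4096, 0.3087, 0.252]
orientation: [2.226, 2.216, -0.002]
contact_force: [-0.4, 0.0, -0.7]
grip_width: 0.0108
gripper_force: 68.8
```

```bash
cat > lens.py <<'E'
from h import *
import sys
def lenses(name,tag):
    o,p,d,c=cam(name); X=cloud(o,d,c); cv2.imwrite(f'pics/{tag}_{name}.png',cv2.resize(p,(800,600),interpolation=cv2.INTER_CUBIC)[...,::-1])
    np.savez(f'{tag}_{name}.npz',p=p,d=d,t=o['tcp_pos'],q=o['orientation'])
    Z1=cloud(o,np.ones(d.shape,np.float32),c); Z0=cloud(o,np.zeros(d.shape,np.float32),c)
    hsv=cv2.cvtColor(p,cv2.COLOR_RGB2HSV)
    for nm,lo,hi in (('or',5,17),('ye',22,35)):
        m=cv2.inRange(hsv,(lo,150,80),(hi,255,255))
        if name=='top': m[:,:60]=0
        b=biggest(m); u,v=[(t.min()+t.max())/2 for t in np.nonzero(b)[::-1]]; e=[int(t.max()-t.min()+1) for t in np.nonzero(b)]
        a,q=Z0[0,0],Z1[int(v),int(u)]+(u%1)*(Z1[int(v),int(u)+1]-Z1[int(v),int(u)])+(v%1)*(Z1[int(v)+1,int(u)]-Z1[int(v),int(u)])
        w=a+(.01075-a[2])/(q[2]-a[2])*(q-a)
        print(name,nm,'px',u,v,e,'rim ctr',w[:2].round(4),'median',np.median(X[b],0).round(4))
    return o,p,d,X
if __name__=='__main__':
    o,*_=lenses('wrist',sys.argv[1]); lenses('top',sys.argv[1]); print(o['tcp_pos'],o['orientation'],o['grip_width'])
E
python3 lens.py w4
```

```text
wrist or px 336.0 86.0 [21, 25] rim ctr [0.4946 0.3973] median [0.4895 0.3904 0.0111]
wrist ye px 307.0 21.5 [44, 39] rim ctr [0.4597 0.4627] median [0.4612 0.459  0.0169]
top or px 145.0 219.5 [10, 11] rim ctr [0.5036 0.4063] median [0.505  0.403  0.0167]
top ye px 130.0 227.5 [4, 9] rim ctr [0.4737 0.4637] median [0.4717 0.4576 0.0158]
[0.40961106 0.30867633 0.25204254] [ 2.22591938e+00  2.21634556e+00 -2.12310796e-03] 0.010839520444500463
```

View pics/w4_wrist.png

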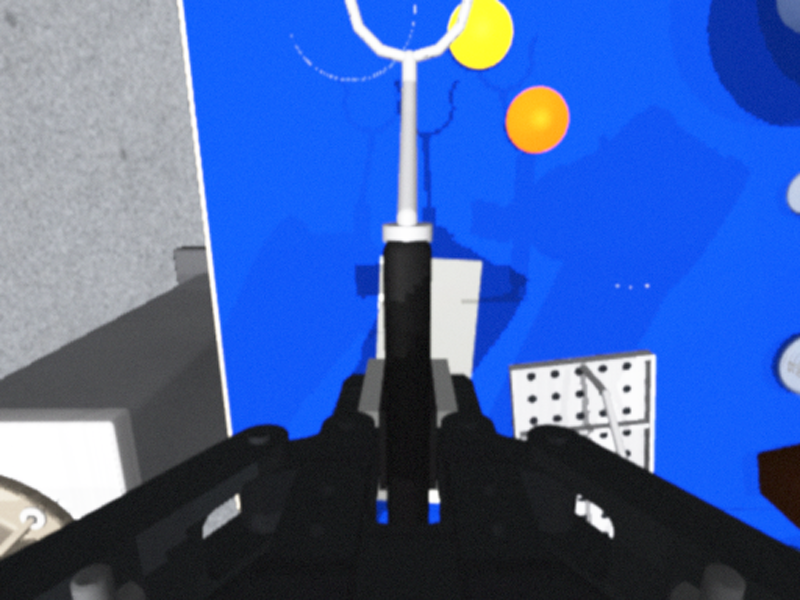

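```bash
sed -i "s/(('or',5,17),('ye',22,35))/(('or',4,23),('ye',24,40))/; s/(lo,150,80)/(lo,90,80)/" lens.py; sed -i "s/o,p,d,c=cam(name); X=/o,p,d,c=(SRC(name,tag) if SRC else cam(name)); X=/; s/^import sys/import sys\nSRC=None/" lens.py
python3 - <<'E'
import lens; from h import *
def S(n,t):
    z=np.load(f'{t}_{n}.npz'); return dict(tcp_pos=z['t'],orientation=z['q']),z['p'],z['d'],eyes.calibration(n)
lens.SRC=S; 
o,p,d,X=lens.lenses('wrist','w4')
lens.lenses('top','w4')
hsv=cv2.cvtColor(p,cv2.COLOR_RGB2HSV)
print(hsv[76,325:366:3].tolist()); print(hsv[21,288:330:4].tolist())
# other glass things near dish
print(np.median(X[30:50,190:240,2]))
z=np.load('top0.npz'); Y=cloud(None,z['d'],eyes.calibration('top')); 
print('dish z',Y[240:256,118:142,2].max(),'hookpost',Y[175:182,392:400].reshape(-1,3)[np.argmax(Y[175:182,392:400,2])])
for uv in [(381,221),(382,216),(385,208),(389,198),(380,254),(400,257)]: print(uv,Y[uv[1]-1:uv[1]+2,uv[0]-1:uv[0]+2].reshape(-1,3)[np.argmax(Y[uv[1]-1:uv[1]+2,uv[0]-1:uv[0]+2,2])].round(3))
E
```

```text
wrist or px 343.0 76.0 [41, 39] rim ctr [0.5018 0.4079] median [0.4997 0.4065 0.0158]
wrist ye px 307.5 21.5 [44, 40] rim ctr [0.4602 0.4627] median [0.4612 0.4592 0.0167]
top or px 86.0 190.5 [74, 53] rim ctr [0.6218 0.6445] median [0.5871 0.6129 0.0715]
top ye px 130.0 228.0 [5, 9] rim ctr [0.4718 0.4637] median [0.4717 0.4576 0.015 ]
[[19, 214, 255], [21, 225, 255], [21, 227, 255], [22, 220, 255], [22, 224, 255], [23, 217, 255], [25, 210, 255], [26, 205, 255], [24, 212, 255], [22, 222, 255], [20, 228, 255], [20, 229, 255], [20, 224, 255], [131, 132, 243]]
[[120, 1, 253], [120, 1, 243], [30, 176, 254], [30, 200, 255], [30, 190, 255], [30, 180, 255], [30, 191, 255], [30, 206, 255], [30, 203, 255], [30, 210, 255], [125, 65, 233]]
6.174915968942818e-05
dish z 1.3786339592082866 hookpost [ 0.61311879 -0.49452534  0.22371663]
(381, 221) [ 0.467 -0.426  0.223]
(382, 216) [ 0.49  -0.433  0.216]
(385, 208) [ 0.51  -0.447  0.208]
(389, 198) [ 0.546 -0.461  0.213]
(380, 254) [ 0.36  -0.481  0.043]
(400, 257) [ 0.343 -0.56   0.012]
```

arm_command --plan "0 0 0 10;0 0 0 10;0 0 0 10;-0.0267 0.0155 0.03 0;-0.0267 0.0155 0.03 0;0 0 0.04 0;0 0 0.04 0;0 0 0.0165 0;0 0 0 0;0 0 0 0;0 0 0 0"

```text
clock: 9.78
tcp_pos: [0.4101, 0.2489, 0.0974]
orientation: [2.723, 1.567, 0.004]
contact_force: [0.2, 0.8, -0.7]
grip_width: 0.0108
gripper_force: 68.8
```

```bash
cat > go.py <<'E'
from h import *
import sys
# target ring-origin xy, spoon dir psi -> tool shifts
def rel(x,y,psi=None,L=.123,off=0.):
    o=r.get_obs(); t=np.array(o['tcp_pos']); M=R.from_rotvec(o['orientation']).as_matrix(); a=np.degrees(np.arctan2(M[1,0],M[0,0]))
    g=a if psi is None else psi; c=np.cos(np.radians(g)),np.sin(np.radians(g))
    T=np.array([x-L*c[0],y-L*c[1]])
    e=T-t[:2]; print('psi',a.round(2),'tilt',M[:,2].round(4),'tcp',t.round(4),'TCP target',T.round(4),'tool shift now',(M[:2,:2].T@e).round(4),'yaw cmd',round(a-g,2),'after yaw shift',np.round([c[0]*e[0]+c[1]*e[1],c[1]*e[0]-c[0]*e[1]],4),'force',np.round(o['contact_force'],1),'w',round(o['grip_width'],4))
if __name__=='__main__': rel(*map(float,sys.argv[1:]))
E
python3 go.py 0.502 0.407; python3 lens.py w5
```

```text
psi 59.84 tilt [ 0.0023  0.0011 -1.    ] tcp [0.4101 0.2489 0.0974] TCP target [0.4402 0.3007] tool shift now [ 0.0599 -0.    ] yaw cmd 0.0 after yaw shift [ 0.0599 -0.    ] force [ 0.2  0.8 -0.7] w 0.0108Traceback (most recent call last):
  File "lens.py", line 18, in <module>
    o,*_=lenses('wrist',sys.argv[1]); lenses('top',sys.argv[1]); print(o['tcp_pos'],o['orientation'],o['grip_width'])
         ~~~~~~^^^^^^^^^^^^^^^^^^^^^
  File "lens.py", line 12, in lenses
    b=biggest(m); u,v=[(t.min()+t.max())/2 for t in np.nonzero(b)[::-1]]; e=[int(t.max()-t.min()+1) for t in np.nonzero(b)]
  File "h.py", line 21, in biggest
    n,l,s,_=cv2.connectedComponentsWithStats(m.astype(np.uint8)); i=1+np.argmax(s[1:,4]); return l==i
                                                                      ~~~~~~~~~^^^^^^^^^
    return _wrapfunc(a, 'argmax', axis=axis, out=out, **kwds)
    return bound(*args, **kwds)
ValueError: attempt to get argmax of an empty sequence
```

arm_command --plan "0 0 0.02 0;0 0 0.014 0;0 0 0.006 0;0 0 0.002 0;0 0 0 0;0 0 0 0;0 0 0 0"

```text
clock: 10.7
tcp_pos: [0.4095, 0.2484, 0.0544]
orientation: [2.723, 1.567, 0.001]
contact_force: [0.5, -0.6, -1.7]
grip_width: 0.011
gripper_force: 68.8
```

```bash
python3 go.py 0.502 0.407; python3 - <<'E'
from h import *
for n in ('wrist','side'):
    o,p,d,c=cam(n); cv2.imwrite(f'pics/s6{n}.png',p[...,::-1])
p=cv2.imread('pics/s6side.png'); w=cv2.imread('pics/s6wrist.png')
a=cv2.resize(p[240:360,150:310],(533,400),interpolation=cv2.INTER_CUBIC); b=cv2.resize(w[0:200,140:400],(520,400))[:,:260]
cv2.imwrite('pics/s6.png',np.hstack([a,b]))
E
```

```text
psi 59.85 tilt [ 5.e-04  3.e-04 -1.e+00] tcp [0.4095 0.2484 0.0544] TCP target [0.4402 0.3006] tool shift now [0.0606 0.0004] yaw cmd 0.0 after yaw shift [0.0606 0.0004] force [ 0.5 -0.6 -1.7] w 0.011
```

View pics/s6.png

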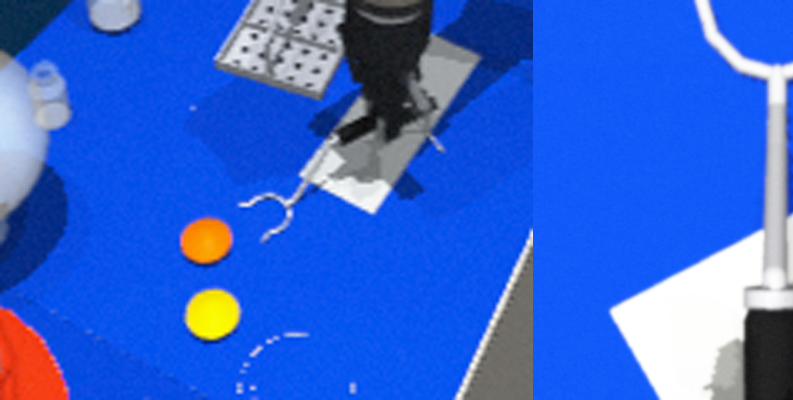

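arm_command --plan "0 0 -0.001 0;0.012 0 0 0;0.012 0 0 0;0.01 0 0 0;0.008 0 0 0;0.006 0 0 0;0.005 0 0 0;0.004 0 0 0;0.003 0 0 0;0 0 0 0;0 0 0 0"

```text
clock: 12.18
tcp_pos: [0.4394, 0.3, 0.0551]
orientation: [2.723, 1.567, -0.0]
contact_force: [0.2, -0.6, -0.8]
grip_width: 0.0109
gripper_force: 68.8
```

```bash
python3 go.py 0.502 0.407; python3 - <<'E'
from h import *
for n in ('wrist','side'):
    o,p,d,c=cam(n); cv2.imwrite(f'pics/s7{n}.png',p[...,::-1])
p=cv2.imread('pics/s7side.png'); w=cv2.imread('pics/s7wrist.png')
a=cv2.resize(p[290:340,190:250],(480,400),interpolation=cv2.INTER_CUBIC); b=cv2.resize(w[0:120,180:340],(320,240))
cv2.imwrite('pics/s7.png',np.hstack([a,np.vstack([b,b*0])[:400]]))
E
```

```text
psi 59.84 tilt [-0.e+00 -2.e-04 -1.e+00] tcp [0.4394 0.3    0.0551] TCP target [0.4402 0.3006] tool shift now [0.001  0.0004] yaw cmd 0.0 after yaw shift [0.001  0.0004] force [ 0.2 -0.6 -0.8] w 0.0109
```

View pics/s7.png

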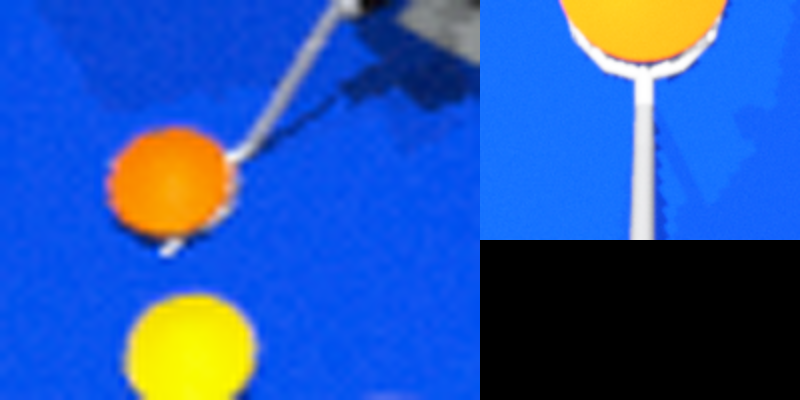

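arm_command --plan "0.002 0 0 0;0.002 0 0 0;0 0 0 0;0 0 -0.002 0;0 0 -0.002 0;0 0 -0.003 0;0 0 -0.003 0;0 0 -0.005 0;0 0 -0.008 0;0 0 -0.01 0;0 0 -0.01 0;0 0 -0.01 0;0 0 -0.006 0;0 0 0 0;0 0 0 0;0 0 0 0"

```text
clock: 14.28
tcp_pos: [0.4412, 0.3035, 0.1137]
orientation: [2.723, 1.567, -0.001]
contact_force: [-0.7, 0.0, -1.3]
grip_width: 0.0107
gripper_force: 68.8
```

```bash
cat > both.py <<'E'
from h import *
import sys
t,y0,y1,x0,x1=sys.argv[1],*map(int,sys.argv[2:6])
for n in ('wrist','side'):
    o,p,d,c=cam(n); cv2.imwrite(f'pics/{t}{n}.png',p[...,::-1]); np.savez(f'{t}{n}.npz',p=p,d=d,t=o['tcp_pos'],q=o['orientation'])
p=cv2.imread(f'pics/{t}side.png'); w=cv2.imread(f'pics/{t}wrist.png')
a=cv2.resize(p[y0:y1,x0:x1],(480,400),interpolation=cv2.INTER_CUBIC); b=cv2.resize(w[0:200,180:340],(320,400))
cv2.imwrite(f'pics/{t}.png',np.hstack([a,b]))
E
python3 both.py s8 270 345 180 270;python3 go.py 0.502 0.407
```

```text
psi 59.85 tilt [-5.e-04 -3.e-04 -1.e+00] tcp [0.4412 0.3035 0.1139] TCP target [0.4402 0.3006] tool shift now [-0.003   0.0006] yaw cmd 0.0 after yaw shift [-0.003   0.0006] force [-0.6 -0.5 -1.8] w 0.0111
```

View pics/s8.png

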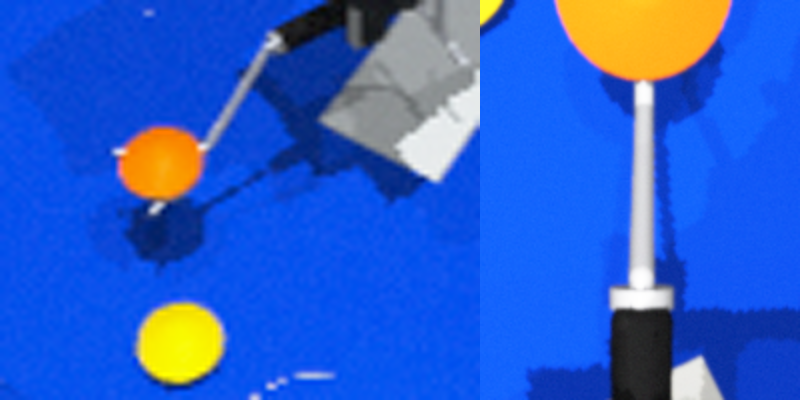

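arm_command --plan "0 0 -0.01 3;0 0 -0.015 6;0 0 -0.015 9;0 0 -0.01 9;0 0 0 9;0 0 0 8;0 0 0 5;0 0 0 3.5;0 0 0 0;0 0 0 0"

```text
clock: 15.62
tcp_pos: [0.4414, 0.3038, 0.1645]
orientation: [-3.135, -0.202, -0.001]
contact_force: [0.8, -0.3, -1.1]
grip_width: 0.0108
gripper_force: 68.8
```

```bash
cat > bask.py <<'E'
from h import *
def basket(name,chk=True):
    o,p,d,c=cam(name); X=cloud(o,d,c); np.savez(f'bk_{name}.npz',p=p,d=d,t=o['tcp_pos'],q=o['orientation']); x,y,zz=X[...,0],X[...,1],X[...,2]
    hsv=cv2.cvtColor(p,cv2.COLOR_RGB2HSV)
    reg=(x>.46)&(x<.72)&(y>-.03)&(y<.34)&(hsv[...,1]<90)&(p.max(2)>60)
    g=reg&(zz>.135)&(zz<.165)
    if g.sum()>5: print(name,'grip',rect(X[biggest(g)][:,:2]),zz[g].max().round(4),g.sum())
    b=reg&(zz<.03)&(zz>-.003); b=biggest(cv2.morphologyEx(b.astype(np.uint8),cv2.MORPH_CLOSE,np.ones((3,3)))); print(name,'basket',rect(X[b][:,:2]))
if __name__=='__main__':
    for n in ('top','wrist'):
        try: basket(n)
        except Exception as e: print(n,e)
E
python3 bask.py; python3 go.py .573 .192 7.3 .1215
```

```text
top grip (array([0.5607915, 0.1263075]), 42.20073699951172, 16.738571166992188, -82.77416610717773) 0.1588 65
top basket (array([0.50820404, 0.09208316]), 250.10302734375, 237.91775512695312, -83.41004991531372)
wrist grip (array([0.51280463, 0.31371869]), 21.12615966796875, 4.463775157928467, 6.10080099105835) 0.1649 470
wrist basket (array([0.54994226, 0.20574126]), 224.10073852539062, 114.35253143310547, -82.68216180801392)
psi 7.37 tilt [ 1.e-04  2.e-04 -1.e+00] tcp [0.4414 0.3037 0.1643] TCP target [0.4525 0.1766] tool shift now [-0.0053  0.1275] yaw cmd 0.07 after yaw shift [-0.0052  0.1275] force [-0.8 -0.6 -1. ] w 0.0108
```

arm_command --plan "-0.01 0.01 0 0;-0.015 0.02 0 0;-0.015 0.03 0 0;-0.01 0.03 0 0;-0.0055 0.02 0 0;0 0.0125 0 0;0 0.005 0 0;0 0 0.01 0;0 0 0.02 0;0 0 0.02 0;0 0 0.015 0;0 0 0.01 0;0 0 0.005 0;0 0 0 0;0 0 0 0;0 0 0 0"

```text
clock: 17.73
tcp_pos: [0.403, 0.1702, 0.0846]
orientation: [-3.135, -0.201, -0.001]
contact_force: [0.9, -0.5, -0.8]
grip_width: 0.0106
gripper_force: 68.8
```

```bash
python3 go.py .573 .192 7.3 .1215; python3 bask.py
```

```text
psi 7.34 tilt [ 9.e-04  3.e-04 -1.e+00] tcp [0.403  0.1702 0.0846] TCP target [0.4525 0.1766] tool shift now [ 0.0499 -0.    ] yaw cmd 0.04 after yaw shift [ 0.0499 -0.    ] force [ 0.9 -0.5 -0.8] w 0.0106
top grip (array([0.56093353, 0.12647665]), 41.60140609741211, 16.122995376586914, -82.96886968612671) 0.1585 64
top basket (array([0.54392908, 0.07716161]), 323.57574462890625, 183.4786376953125, 70.93828582763672)
wrist basket (array([0.51971851, 0.11115683]), 159.9247283935547, 55.782039642333984, -73.32894515991211)
```

arm_command --plan "0.005 0 0 0;0.01 0 0 0;0.012 0 0 0;0.012 0 0 0;0.007 0 0 0;0.004 0 0 0;0 0 0.005 0;0 0 0.007 0;0 0 0.006 0;0 0 0.004 0;0 0 0.002 0;0 0 0.001 0;0 0 0 0;0 0 0 0;0 0 0 0"

```text
clock: 19.7
tcp_pos: [0.4523, 0.1765, 0.0593]
orientation: [-3.135, -0.201, -0.0]
contact_force: [-0.3, 0.1, -1.2]
grip_width: 0.0105
gripper_force: 68.8
```

```bash
python3 go.py .573 .192 7.3 .1215; python3 bask.py|head -1
```

```text
psi 7.35 tilt [ 2.e-04  1.e-04 -1.e+00] tcp [0.4523 0.1765 0.0593] TCP target [0.4525 0.1766] tool shift now [ 0.0002 -0.    ] yaw cmd 0.05 after yaw shift [ 0.0002 -0.    ] force [-0.3  0.1 -1.2] w 0.0105
top grip (array([0.56057892, 0.12640058]), 41.980106353759766, 16.096744537353516, -84.99077701568604) 0.1598 70
```

arm_command --plan "0 0 0.0008 0;0 0 0 0;-0.004 0 0 0;-0.006 0 0 0;-0.007 0 0 0;-0.007 0 0 0;-0.005 0 0 0;-0.003 0 0 0;0 0 0 0;0 0 -0.01 0;0 0 -0.013 0;-0.01 0 -0.002 0;-0.01 0 0 0;0 0 -0.03 0;0 0 -0.05 0;0 0 -0.05 0;0 0 0 0;0 0 0 0"

```text
clock: 22.05
tcp_pos: [0.3997, 0.1692, 0.2125]
orientation: [3.134, 0.201, -0.002]
contact_force: [0.2, -0.2, -1.9]
grip_width: 0.0108
gripper_force: 68.7
```

```bash
python3 go.py .573 .192 7.3 .1215; python3 lens.py x1; python3 bask.py; python3 - <<'E'
from h import *
for n in ('top','side'):
    if n=='side':
        o,p,d,c=cam(n); np.savez('x1_side.npz',p=p,d=d)
    else:
        z=np.load('x1_top.npz');p=z['p'];d=z['d'];c=eyes.calibration(n);
    X=cloud(r.get_obs(),d,c); hsv=cv2.cvtColor(p,cv2.COLOR_RGB2HSV)
    m=cv2.inRange(hsv,(4,120,80),(40,255,255))>0
    m&=(X[...,0]>.4)&(X[...,0]<.68)&(X[...,1]>-.02)&(X[...,1]<.55)&(X[...,2]<.2)&(X[...,2]>-.02)
    k,l,s,ce=cv2.connectedComponentsWithStats(m.astype(np.uint8))
    for i in range(1,k):
        if s[i,4]>15: print(n,s[i],np.median(hsv[l==i],0),X[l==i].min(0).round(3),X[l==i].max(0).round(3),np.median(X[l==i],0).round(4))
E
```

```text
psi 7.35 tilt [-0.001  -0.0011 -1.    ] tcp [0.3997 0.1692 0.2125] TCP target [0.4525 0.1766] tool shift now [ 0.0533 -0.0005] yaw cmd 0.05 after yaw shift [ 0.0533 -0.0006] force [ 0.2 -0.2 -1.9] w 0.0108
wrist or px 261.0 16.5 [34, 83] rim ctr [0.5472 0.1885] median [0.5099 0.1839 0.1691]
top grip (array([0.5604115 , 0.12651665]), 42.136878967285156, 15.292211532592773, -83.22157859802246) 0.1647 70
top basket (array([0.50845511, 0.09160567]), 249.78623962402344, 237.584228515625, -83.57608366012573)
wrist grip (array([0.50177164, 0.18195363]), 38.05012130737305, 21.44676971435547, -79.60995960235596) 0.1649 531
wrist basket (array([0.53536285, 0.10783531]), 177.02845764160156, 87.32687377929688, -72.41065788269043)Traceback (most recent call last):
  File "lens.py", line 18, in <module>
    o,*_=lenses('wrist',sys.argv[1]); lenses('top',sys.argv[1]); print(o['tcp_pos'],o['orientation'],o['grip_width'])
         ~~~~~~^^^^^^^^^^^^^^^^^^^^^
  File "lens.py", line 12, in lenses
    b=biggest(m); u,v=[(t.min()+t.max())/2 for t in np.nonzero(b)[::-1]]; e=[int(t.max()-t.min()+1) for t in np.nonzero(b)]
  File "h.py", line 21, in biggest
    n,l,s,_=cv2.connectedComponentsWithStats(m.astype(np.uint8)); i=1+np.argmax(s[1:,4]); return l==i
                                                                      ~~~~~~~~~^^^^^^^^^
    return _wrapfunc(a, 'argmax', axis=axis, out=out, **kwds)
    return bound(*args, **kwds)
ValueError: attempt to get argmax of an empty sequence
Traceback (most recent call last):
FileNotFoundError: [Errno 2] No such file or directory: 'x1_top.npz'
```

```bash
python3 - <<'E'
from h import *
o,p,d,c=cam('wrist'); X=cloud(dict(tcp_pos=np.zeros(3),orientation=np.zeros(3)),d,c); hsv=cv2.cvtColor(p,cv2.COLOR_RGB2HSV)
m=biggest(cv2.inRange(hsv,(4,120,80),(23,255,255))>0)
P=X[m]; print(P.min(0),P.max(0))
for lo in np.arange(.09,.14,.003):
    s=P[(P[:,0]>lo)&(P[:,0]<lo+.003)]
    if len(s): print(lo.round(3),s.min(0)[1:].round(4),s.max(0)[1:].round(4),s[abs(s[:,1])<.004][:,2].mean().round(4))
z=np.load('w3.npz'); print(z['t'])
E
```

```text
[ 0.06790599 -0.02091716 -0.12789454] [0.16339273 0.03888938 0.20916033]
0.102 [-0.0084  0.045 ] [0.0059 0.0508] 0.0473
0.105 [-0.0133  0.0414] [0.0124 0.0504] 0.0449
0.108 [-0.0172  0.0388] [0.0153 0.0504] 0.042
0.111 [-0.0191  0.0363] [0.0177 0.0509] 0.0392
0.114 [-0.0209  0.0354] [0.0193 0.0514] 0.0373
0.117 [-0.0209  0.0427] [0.0197 0.0511] nan
[0.42797632 0.13954689 0.15148907]<stdin>:7: RuntimeWarning: Mean of empty slice.
  ret = ret.dtype.type(ret / rcount)
```

arm_command --plan "0 0 0.02 0;0 0 0.04 0;0 0 0.04 0;0 0 0.02 0;0 0 0.005 0;0 0 0 0;0.005 0 0 0;0.01 0 0 0;0.012 0 0 0;0.012 0 0 0;0.009 0 0 0;0.004 0 0 0;0 0 0.01 0;0 0 0.01 0;0 0 0.006 0;0 0 0.002 0;0 0 0 0;0 0 0 0;0 0 0 0"

```text
clock: 24.62
tcp_pos: [0.4524, 0.1765, 0.0606]
orientation: [-3.135, -0.201, -0.001]
contact_force: [-0.6, -0.1, -1.3]
grip_width: 0.0106
gripper_force: 68.7
```

```bash
python3 go.py .573 .192 7.3 .1215; python3 -c "
from h import *
for i in range(3): eyes.grab_frame('top'); o=r.get_obs(); print(o['tcp_pos'].round(4),o['contact_force'].round(2),o['moment'].round(3))"
```

```text
psi 7.34 tilt [ 5.e-04  1.e-04 -1.e+00] tcp [0.4524 0.1765 0.0606] TCP target [0.4525 0.1766] tool shift now [ 0. -0.] yaw cmd 0.04 after yaw shift [ 0. -0.] force [-0.6 -0.1 -1.3] w 0.0106
[0.4524 0.1765 0.0606] [ 0.3  -0.06 -1.27] [-0.028  0.066 -0.011]
[0.4524 0.1765 0.0605] [-0.01 -0.53 -1.4 ] [-0.014  0.03   0.023]
[0.4524 0.1765 0.0605] [ 0.28  0.55 -0.63] [ 0.007  0.134 -0.003]
```

arm_command --plan "0 0 0.001 0;0 0 0.001 0;0 0 0.001 0;0 0 0 0;0 0 0 0;0 0 0 0;0 0 0 0"

```text
clock: 25.65
tcp_pos: [0.4523, 0.1765, 0.0574]
orientation: [3.135, 0.201, 0.0]
contact_force: [-0.1, 0.1, -1.7]
grip_width: 0.0106
gripper_force: 68.7
```

```bash
cat > f.py <<'E'
from h import *
A=[]
for i in range(5): eyes.grab_frame('top'); o=r.get_obs(); A.append(np.r_[o['contact_force'],o['moment']])
print(o['tcp_pos'].round(4),np.mean(A,0).round(3))
o,p,d,c=cam('wrist'); X=cloud(dict(tcp_pos=np.zeros(3),orientation=np.zeros(3)),d,c); hsv=cv2.cvtColor(p,cv2.COLOR_RGB2HSV)
m=(cv2.inRange(hsv,(4,120,80),(40,255,255))>0)&(X[...,0]>.09)&(X[...,0]<.135)&(X[...,2]>.03)&(X[...,2]<.06)&(abs(X[...,1])<.03); P=X[m]
if len(P): print('lens in tool: back x',np.percentile(P[:,0],1).round(4),'y',P[:,1].min().round(4),P[:,1].max().round(4),'z face',np.percentile(P[:,2],3).round(4),'z at .108-.111',P[(P[:,0]>.108)&(P[:,0]<.111)&(abs(P[:,1])<.004),2].mean().round(4))
E
python3 f.py
```

```text
[0.4523 0.1765 0.0574] [ 0.172 -0.069 -0.939 -0.004  0.005 -0.018]
lens in tool: back x 0.1049 y -0.0203 0.0196 z face 0.036 z at .108-.111 0.0398
```

arm_command --plan "0 0 0.001 0;0 0 0 0;0 0 0 0;-0.003 0 0 0;-0.004 0 0 0;-0.005 0 0 0;-0.005 0 0 0;-0.005 0 0 0;-0.005 0 0 0;-0.004 0 0 0;-0.002 0 0 0;0 0 0 0;0 0 0 0;0 0 0 0"

```text
clock: 27.7
tcp_pos: [0.4197, 0.1723, 0.0564]
orientation: [-3.135, -0.201, -0.0]
contact_force: [1.3, 0.5, -0.2]
grip_width: 0.0105
gripper_force: 68.8
```

```bash
python3 f.py; python3 - <<'E'
from h import *
o,p,d,c=cam('wrist'); X=cloud(dict(tcp_pos=np.zeros(3),orientation=np.zeros(3)),d,c); hsv=cv2.cvtColor(p,cv2.COLOR_RGB2HSV)
m=cv2.inRange(hsv,(4,120,80),(40,255,255)); n,l,s,ce=cv2.connectedComponentsWithStats(m); print([ (s[i],X[l==i].min(0).round(3),X[l==i].max(0).round(3)) for i in range(1,n) if s[i,4]>30])
E
```

```text
[0.4196 0.1723 0.0563] [ 0.371 -0.02  -1.226 -0.022  0.011  0.008]
[]
```

arm_command --plan "0 0 -0.01 0;0 0 -0.013 0;-0.01 0 -0.002 0;-0.008 0 0 0;0 0 -0.03 0;0 0 -0.05 0;0 0 -0.05 0;0 0 0 0;0 0 0 0;0 0 0 0"

```text
clock: 29.3
tcp_pos: [0.4005, 0.1694, 0.2098]
orientation: [3.134, 0.202, -0.005]
contact_force: [0.4, -0.4, -1.1]
grip_width: 0.011
gripper_force: 68.9
```

```bash
cat > see.py <<'E'
from h import *
def seen(n):
    o,p,d,c=cam(n); np.savez(f'see_{n}.npz',p=p,d=d)
    X=cloud(o,d,c); hsv=cv2.cvtColor(p,cv2.COLOR_RGB2HSV)
    Z1=cloud(o,np.ones(d.shape,np.float32),c); a=cloud(o,np.zeros(d.shape,np.float32),c)[0,0]
    ok=(X[...,0]>.4)&(X[...,0]<.68)&(X[...,1]>-.02)&(X[...,1]<.6)&(X[...,2]<.3)&(X[...,2]>-.05)
    for lo,hi in ((4,23),(24,40)):
        m=(cv2.inRange(hsv,(lo,120,80),(hi,255,255))>0)&ok
        k,l,s,ce=cv2.connectedComponentsWithStats(m.astype(np.uint8))
        for i in range(1,k):
            if s[i,4]>15:
                x0,y0,w,h,_=s[i]; q=(Z1[y0,x0]+Z1[y0+h-1,x0+w-1])/2
                print(n,'orange' if lo==4 else 'yellow',s[i],'z.011:',(a+(.01075-a[2])/(q[2]-a[2])*(q-a))[:2].round(4),'med',np.median(X[l==i],0).round(4))
if __name__=='__main__':
    for n in ('top','side','wrist'): seen(n)
E
python3 see.py; python3 bask.py |head -1
```

```text
top orange [  57  160   56   61 1011] z.011: [0.6239 0.6506] med [0.5984 0.5812 0.075 ]
top orange [ 76 169  13   6  19] z.011: [0.6987 0.665 ] med [0.6699 0.5986 0.1365]
top orange [195 195  11   8  68] z.011: [0.5818 0.1929] med [0.5816 0.194  0.0199]
top yellow [125 226  11  11  95] z.011: [0.4603 0.4632] med [0.4599 0.4605 0.0178]
side orange [221 250   9  10  71] z.011: [0.5858 0.196 ] med [0.5803 0.2051 0.0208]
side orange [231 251   3   7  18] z.011: [0.5659 0.1825] med [0.5631 0.187  0.0154]
side orange [ 93 270  20  13 143] z.011: [0.8812 0.4616] med [0.658  0.59   0.2782]
side orange [113 271  17  24 142] z.011: [0.8108 0.4529] med [0.605 0.585 0.278]
side orange [129 276  15  27 136] z.011: [0.7523 0.4495] med [0.5615 0.5843 0.2783]
side orange [134 325  12  21 121] z.011: [0.6367 0.5616] med [0.6027 0.5869 0.0728]
side orange [121 329   6   4  20] z.011: [0.6849 0.5721] med [0.6463 0.5944 0.0721]
side orange [145 330  26  42 448] z.011: [0.5643 0.573 ] med [0.5534 0.5783 0.0119]
side yellow [206 327  16  15 181] z.011: [0.4595 0.4633] med [0.4573 0.4669 0.0164]
wrist orange [246   0  29   7 140] z.011: [0.5585 0.1913] med [0.5585 0.191  0.0144]
top grip (array([0.56066455, 0.12675095]), 42.142398834228516, 15.915654182434082, -84.07921314239502) 0.1644 84
```

arm_command --plan "0 0 0 -8;0 0 0 -10;0 0 0 -10;0 0 0 -10;0 0 0 -10;0 0 0 -4.6;0.03 -0.03 0 0;0.03 -0.03 0 0;0.03 -0.02 0 0;0.0126 -0.0156 0 0;0 0 0.03 0;0 0 0.04 0;0 0 0.03 0;0 0 0.014 0;0 0 0 0;0 0 0 0;0 0 0 0"

```text
clock: 31.68
tcp_pos: [0.371, 0.3072, 0.0984]
orientation: [-2.721, -1.569, -0.003]
contact_force: [-0.8, 0.4, 0.1]
grip_width: 0.0107
gripper_force: 68.8
```

```bash
python3 go.py .46 .463 60 .1215; python3 see.py | grep -E "yellow|top orange"
```

```text
psi 59.93 tilt [ 0.0018  0.0012 -1.    ] tcp [0.371  0.3072 0.0984] TCP target [0.3992 0.3578] tool shift now [ 0.058  -0.0009] yaw cmd -0.07 after yaw shift [ 0.058  -0.0008] force [-0.8  0.4  0.1] w 0.0107
top orange [  57  160   56   61 1028] z.011: [0.6239 0.6506] med [0.5986 0.5818 0.075 ]
top orange [195 195  11   8  68] z.011: [0.5818 0.1929] med [0.5816 0.1943 0.0209]
top yellow [125 226  11  11  95] z.011: [0.4603 0.4632] med [0.4598 0.4609 0.0172]
side yellow [206 327  16  15 182] z.011: [0.4595 0.4633] med [0.457  0.4668 0.0167]
```

arm_command --plan "0 -0.0008 0.02 0;0 0 0.015 0;0 0 0.007 0;0 0 0.0022 0;0 0 0 0;0 0 0 0;0.01 0 0 0;0.012 0 0 0;0.01 0 0 0;0.008 0 0 0;0.007 0 0 0;0.005 0 0 0;0.004 0 0 0;0 0 0 0;0 0 0 0;0 0 0 0"

```text
clock: 33.83
tcp_pos: [0.3976, 0.3553, 0.0531]
orientation: [2.721, 1.569, -0.0]
contact_force: [0.8, 0.9, -0.9]
grip_width: 0.011
gripper_force: 69.0
```

```bash
sed -i "s/np.percentile(P\[:,0\],1)/np.sort(P[:,0])[3]/" f.py; python3 f.py;  python3 go.py .46 .463 60 .1215; python3 see.py | grep -E "yellow"
```

```text
[0.3977 0.3555 0.0532] [ 0.131  0.289 -0.861 -0.007  0.034  0.015]
lens in tool: back x 0.1027 y -0.0212 0.0196 z face 0.0337 z at .108-.111 0.0373
psi 59.95 tilt [ 1.e-04  0.e+00 -1.e+00] tcp [0.3977 0.3555 0.0532] TCP target [0.3992 0.3578] tool shift now [0.0028 0.0002] yaw cmd -0.05 after yaw shift [0.0028 0.0002] force [-0.2 -0.1 -0.3] w 0.0106
top yellow [125 226  11   9  64] z.011: [0.4641 0.4634] med [0.4637 0.458  0.0166]
side yellow [206 327  16  15 182] z.011: [0.4595 0.4633] med [0.4571 0.4667 0.0165]
wrist yellow [ 218    0   85   36 2259] z.011: [0.4521 0.4512] med [0.4516 0.4505 0.0142]
```

arm_command --plan "0.0015 0 0 0;0 0 0 0;0 0 -0.002 0;0 0 -0.002 0;0 0 -0.003 0;0 0 -0.003 0;0 0 -0.005 0;0 0 -0.008 0;0 0 -0.012 0;0 0 -0.016 0;0 0 -0.02 0;0 0 -0.02 0;0 0 -0.012 0;0 0 -0.006 0;0 0 0 0;0 0 0 0;0 0 0 0"

```text
clock: 36.4
tcp_pos: [0.3981, 0.3566, 0.1615]
orientation: [2.721, 1.57, -0.002]
contact_force: [0.4, 0.3, -1.6]
grip_width: 0.0108
gripper_force: 68.7
```

```bash
python3 f.py; python3 bask.py|head -1; python3 see.py | grep -E "top"; python3 go.py .589 .067 7 .1215
```

```text
[0.3983 0.3568 0.162 ] [-0.145 -0.104 -1.301 -0.041  0.029 -0.   ]
lens in tool: back x 0.1011 y -0.0215 0.0204 z face 0.0356 z at .108-.111 0.039
top grip (array([0.56057855, 0.12612016]), 42.02305603027344, 15.538505554199219, -83.126877784729) 0.1576 60
top orange [  57  160   56   61 1033] z.011: [0.6239 0.6506] med [0.5986 0.582  0.0751]
top orange [199 195   9   7  46] z.011: [0.5835 0.1812] med [0.5831 0.182  0.0216]
top orange [200 202   8   4  18] z.011: [0.5619 0.1791] med [0.559  0.1757 0.0199]
top yellow [114 225  12  10  86] z.011: [0.4667 0.5044] med [0.4632 0.4576 0.1231]
psi 59.95 tilt [ 1.e-04 -0.e+00 -1.e+00] tcp [0.3984 0.3568 0.1622] TCP target [0.4684 0.0522] tool shift now [-0.2286  0.2131] yaw cmd 52.95 after yaw shift [0.0324 0.3109] force [-0.5 -1.2 -1.2] w 0.0106
```

```bash
python3 - <<'E'
from h import *
o,p,d,c=cam('wrist'); X=cloud(dict(tcp_pos=np.zeros(3),orientation=np.zeros(3)),d,c); hsv=cv2.cvtColor(p,cv2.COLOR_RGB2HSV)
m=(cv2.inRange(hsv,(4,120,80),(40,255,255))>0)&(X[...,0]>.09)&(X[...,0]<.135)&(X[...,2]>.03)&(X[...,2]<.06)&(abs(X[...,1])<.03); P=X[m]
for lo in np.arange(.099,.12,.002):
    s=P[(P[:,0]>lo)&(P[:,0]<lo+.002)]; t=s[abs(s[:,1])<.004]
    if len(t): print(lo.round(3),s[:,1].min().round(4),s[:,1].max().round(4),t[:,2].mean().round(4), [s[abs(s[:,1]-k)<.002][:,2].mean().round(4) for k in (-.016,-.012,-.008,.008,.012,.016)])
_,q,_,_=cam('side'); w=p
a=cv2.resize(q[280:350,180:264],(480,400),interpolation=cv2.INTER_CUBIC); b=cv2.resize(w[0:200,180:340],(320,400))
cv2.imwrite('pics/t1.png',np.hstack([a,b])[...,::-1])
E
```

```text
0.099 0.0002 0.0002 0.0453 [np.float64(nan), np.float64(nan), np.float64(nan), np.float64(nan), np.float64(nan), np.float64(nan)]
0.101 -0.0095 0.0077 0.0451 [np.float64(nan), np.float64(nan), np.float64(0.0454), np.float64(0.0452), np.float64(nan), np.float64(nan)]
0.103 -0.0125 0.0113 0.0431 [np.float64(nan), np.float64(0.0447), np.float64(0.044), np.float64(0.045), np.float64(0.0465), np.float64(nan)]
0.105 -0.0149 0.0142 0.0416 [np.float64(0.0446), np.float64(0.044), np.float64(0.0426), np.float64(0.0431), np.float64(0.0451), np.float64(0.0453)]
0.107 -0.0168 0.0157 0.0401 [np.float64(0.0443), np.float64(0.0429), np.float64(0.0413), np.float64(0.0419), np.float64(0.0435), np.float64(0.0452)]
0.109 -0.0183 0.0172 0.0388 [np.float64(0.0436), np.float64(0.0416), np.float64(0.0398), np.float64(0.0406), np.float64(0.0426), np.float64(0.0445)]
0.111 -0.0196 0.018 0.0372 [np.float64(0.043), np.float64(0.0407), np.float64(0.0385), np.float64(0.0394), np.float64(0.0414), np.float64(0.0435)]
0.113 -0.0205 0.019 0.0359 [np.float64(0.0419), np.float64(0.0399), np.float64(0.0375), np.float64(0.0377), np.float64(0.0406), np.float64(0.0429)]
0.115 -0.021 0.0199 0.0357 [np.float64(0.0412), np.float64(0.0389), np.float64(0.0369), np.float64(0.0374), np.float64(0.0397), np.float64(0.0424)]<stdin>:6: RuntimeWarning: Mean of empty slice.
  ret = ret.dtype.type(ret / rcount)
```

View pics/t1.png

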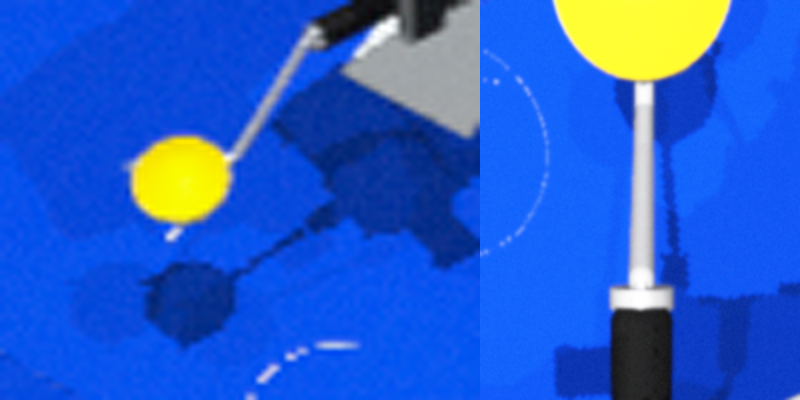

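arm_command --plan "0 0 -0.01 3;0 0 -0.015 6;0 0 -0.015 9;0 0 -0.015 9;0 0 -0.01 9;0 0 0 8;0 0 0 5;0 0 0 4;0 0.01 0 0;0 0.025 0 0;0 0.04 0 0;0 0.05 0 0;0 0.05 0 0;0 0.05 0 0;-0.008 0.04 0 0;-0.008 0.025 0 0;-0.008 0.014 0 0;0 0.0074 0 0;0 0 0 0;0 0 0 0"

```text
clock: 39.55
tcp_pos: [0.4125, 0.0455, 0.2273]
orientation: [-3.135, -0.192, -0.001]
contact_force: [-0.3, 0.2, -1.2]
grip_width: 0.0108
gripper_force: 68.8
```

```bash
python3 f.py; python3 go.py .5883 .0664 7 .1235; python3 bask.py; python3 see.py | grep -E "top|side"; python3 -c "
from h import *
print(r.get_obs()['joints'].round(2))"
```

```text
[0.4123 0.0452 0.2271] [ 1.720e-01  2.800e-02 -1.263e+00 -1.000e-03  8.800e-02  1.400e-02]
lens in tool: back x 0.1004 y -0.0223 0.0201 z face 0.0354 z at .108-.111 0.0384
psi 6.99 tilt [-2.e-04  1.e-04 -1.e+00] tcp [0.4123 0.0451 0.2271] TCP target [0.4657 0.0513] tool shift now [0.0538 0.0003] yaw cmd -0.01 after yaw shift [0.0538 0.0003] force [-0.3  0.1 -1.4] w 0.0111
top grip (array([0.56039246, 0.12622109]), 42.518043518066406, 15.444598197937012, -82.8607349395752) 0.1579 62
top basket (array([0.50877893, 0.09130108]), 251.23582458496094, 235.91439819335938, -84.09030437469482)
wrist basket (array([0.53198792, 0.1369135 ]), 173.9307403564453, 89.84893798828125, 84.92410278320312)
top orange [  57  160   56   61 1020] z.011: [0.6239 0.6506] med [0.5984 0.5814 0.0745]
top orange [199 195   9   7  46] z.011: [0.5835 0.1812] med [0.5826 0.1829 0.0218]
top orange [201 202   7   4  16] z.011: [0.5619 0.1771] med [0.5591 0.1738 0.0198]
top yellow [224 200  13  13 129] z.011: [0.5503 0.0759] med [0.5342 0.0599 0.1874]
side orange [224 247   7  10  50] z.011: [0.587  0.1808] med [0.5823 0.1909 0.0211]
side orange [231 247   6  10  39] z.011: [0.5673 0.17  ] med [0.5643 0.177  0.0171]
side orange [ 93 270  20  13 145] z.011: [0.8812 0.4616] med [0.6577 0.5895 0.2781]
side orange [113 271  17  23 122] z.011: [0.8122 0.4514] med [0.6025 0.5871 0.2782]
side orange [129 276  15  27 139] z.011: [0.7523 0.4495] med [0.5616 0.5839 0.2784]
side orange [134 325  12  21 122] z.011: [0.6367 0.5616] med [0.6025 0.5869 0.0728]
side orange [121 329   6   4  20] z.011: [0.6849 0.5721] med [0.6453 0.5942 0.072 ]
side orange [145 330  26  42 447] z.011: [0.5643 0.573 ] med [0.553  0.578  0.0118]
side yellow [252 195  12   8  82] z.011: [ 0.6305 -0.1347] med [0.5305 0.0679 0.188 ]
[ 0.09  0.09 -0.37  2.14  0.04  0.92 -1.75]
```

arm_command --plan "0 0 0.01 0;0 0 0.025 0;0 0 0.035 0;0 0 0.035 0;0 0 0.025 0;0 0 0.01 0;0 0 0.004 0;0 0 0 0;0 0 0 0;0 0 0 0"

```text
clock: 41.35
tcp_pos: [0.4127, 0.0448, 0.0837]
orientation: [-3.136, -0.19, -0.002]
contact_force: [0.8, -0.9, -1.4]
grip_width: 0.0109
gripper_force: 68.7
```

```bash
python3 f.py; python3 go.py .5883 .0664 7 .1235; python3 bask.py|head -1; python3 -c "
from h import *
print(r.get_obs()['joints'].round(2))"
```

```text
[0.4123 0.0448 0.0833] [-0.565 -0.243 -1.319  0.011  0.078  0.006]
lens in tool: back x 0.1005 y -0.022 0.0204 z face 0.0355 z at .108-.111 0.0384
psi 6.95 tilt [ 2.e-04 -0.e+00 -1.e+00] tcp [0.4123 0.0448 0.0833] TCP target [0.4657 0.0513] tool shift now [ 0.0538 -0.0001] yaw cmd -0.05 after yaw shift [ 0.0538 -0.    ] force [ 0.8  0.2 -0.8] w 0.0107
top grip (array([0.56043811, 0.1267448 ]), 42.62737274169922, 15.4998779296875, -81.87211513519287) 0.1577 61
[ 0.03  0.33 -0.33  2.27  0.2   0.56 -1.9 ]
```

arm_command --plan "0.005 0 0 0;0.01 0 0 0;0.012 0 0 0;0.012 0 0 0;0.009 0 0 0;0.005 0 0 0;0 0 0.006 0;0 0 0.008 0;0 0 0.006 0;0 0 0.004 0;0 0 0.002 0;0 0 0.001 0;0 0 0 0;0 0 0 0;0 0 0 0"

```text
clock: 43.62
tcp_pos: [0.465, 0.0512, 0.0563]
orientation: [3.136, 0.19, 0.0]
contact_force: [0.2, 0.6, -1.2]
grip_width: 0.0108
gripper_force: 68.8
```

```bash
python3 f.py; python3 go.py .5883 .0664 7 .1235; python3 bask.py|head -1
```

```text
[0.4649 0.0512 0.0562] [-0.03  -0.039 -0.601  0.01   0.001  0.011]
lens in tool: back x 0.0998 y -0.0222 0.0211 z face 0.0326 z at .108-.111 0.0351
psi 6.95 tilt [ 1.e-04 -0.e+00 -1.e+00] tcp [0.4649 0.0512 0.0562] TCP target [0.4657 0.0513] tool shift now [ 0.0008 -0.0001] yaw cmd -0.05 after yaw shift [ 0.0008 -0.0001] force [ 0.5 -1.  -0.6] w 0.011
top grip (array([0.56058301, 0.12652904]), 43.18742370605469, 15.262723922729492, -83.72001695632935) 0.1576 66
```

Lens lifted ~3.3 mm off the seat: it is on the floor. Draw back.

arm_command --plan "-0.003 0 0 0;-0.004 0 0 0;-0.005 0 0 0;-0.005 0 0 0;-0.005 0 0 0;-0.005 0 0 0;-0.004 0 0 0;-0.002 0 0 0;0 0 0 0;0 0 0 0;0 0 -0.01 0;0 0 -0.013 0;-0.008 0 -0.002 0;-0.008 0 0 0;0 0 -0.03 0;0 0 -0.05 0;0 0 -0.05 0;0 0 0 0;0 0 0 0"

```text
clock: 46.4
tcp_pos: [0.4152, 0.0449, 0.2103]
orientation: [3.135, 0.19, -0.002]
contact_force: [-0.3, -0.3, -1.2]
grip_width: 0.011
gripper_force: 68.9
```

```bash
python3 f.py; python3 see.py | grep -E "top|side y"; python3 bask.py|head -1;  python3 - <<'E'
from h import *
z=np.load('see_side.npz'); t=np.load('see_top.npz')
a=cv2.resize(z['p'][205:275,205:289],(480,400),interpolation=cv2.INTER_CUBIC); b=cv2.resize(t['p'][180:225,185:245],(320,240),interpolation=cv2.INTER_CUBIC)
cv2.imwrite('pics/t2.png',np.hstack([a,np.vstack([b,b[:160]*0])])[...,::-1])
E
```

```text
[0.4155 0.0452 0.21  ] [ 0.025  0.134 -0.646  0.01   0.043 -0.003]
top orange [  57  160   56   61 1013] z.011: [0.6239 0.6506] med [0.598  0.5814 0.0744]
top orange [199 195   9   7  46] z.011: [0.5835 0.1812] med [0.5826 0.1823 0.0209]
top orange [201 202   7   4  17] z.011: [0.5619 0.1771] med [0.5591 0.1753 0.0186]
top yellow [227 191  11   7  53] z.011: [0.5971 0.0679] med [0.5921 0.0667 0.0198]
top yellow [228 200   8   3  17] z.011: [0.5697 0.07  ] med [0.5696 0.0676 0.0179]
side yellow [238 227  12   9  87] z.011: [0.5868 0.0635] med [0.5831 0.0719 0.0189]
top grip (array([0.56050146, 0.12632613]), 42.598419189453125, 15.12296199798584, -82.63591480255127) 0.1638 85
```

View pics/t2.png

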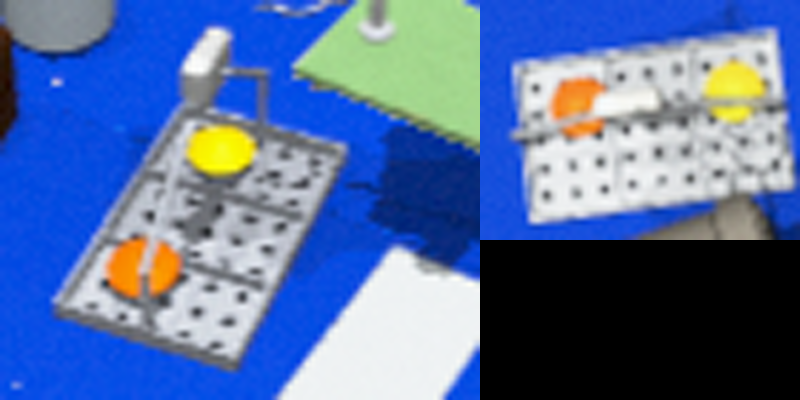

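arm_command --plan "0 0 -0.02 -8;0 0 -0.02 -8;0 0 0 -8;0 0 0 -8;0 0 0 -8;0 0 0 -8;0 0 0 -8;0 0 0 -8;0 0 0 -8;0 0 0 -8;0.03 -0.0015 0 0;0.04 0 0 0;0.0338 0 0 0;0 0 0.04 0;0 0 0.05 0;0 0 0.05 0;0 0 0.03 0;0 0 0 0;0 0 0 0;0 0 0 0"

```text
clock: 49.45
tcp_pos: [0.4214, 0.1494, 0.0826]
orientation: [2.279, 2.16, 0.004]
contact_force: [0.9, 0.4, -1.3]
grip_width: 0.0112
gripper_force: 68.8
```

```bash
python3 go.py .4258 .2712 87 .1225; python3 - <<'E'
from h import *
o,p,d,c=cam('wrist'); X=cloud(o,d,c); hsv=cv2.cvtColor(p,cv2.COLOR_RGB2HSV); x,y,z=[X[...,i] for i in range(3)]
m=(abs(z)<.012)&(hsv[...,1]<60)&(p.max(2)>90)&(x>.36)&(x<.48)
for lo in np.arange(.2,.31,.01):
    s=X[m&(y>lo)&(y<lo+.01)]
    if len(s)>10: print(lo.round(2),s[:,0].min().round(4),s[:,0].max().round(4))
print('ymax',y[m].max())
t=np.load('top0.npz'); X=cloud(o,t['d'],eyes.calibration('top')); p=t['p']; hsv=cv2.cvtColor(p,cv2.COLOR_RGB2HSV)
m=(hsv[...,1]<60)&(abs(X[...,2])<.015)&(X[...,0]>.36)&(X[...,0]<.48)&(X[...,1]>.05)&(X[...,1]<.33)
m=biggest(cv2.morphologyEx(m.astype(np.uint8),cv2.MORPH_CLOSE,np.ones((5,5)))); print(rect(X[m][:,:2]))
E
```

```text
psi 86.93 tilt [ 2.8e-03  8.0e-04 -1.0e+00] tcp [0.4214 0.1494 0.0826] TCP target [0.4194 0.1489] tool shift now [-0.0007 -0.002 ] yaw cmd -0.07 after yaw shift [-0.0007 -0.002 ] force [ 0.9  0.4 -1.3] w 0.0112
0.2 0.382 0.4623
0.21 0.3825 0.4624
0.22 0.3828 0.4632
0.23 0.3836 0.4638
0.24 0.3841 0.4644
0.25 0.3849 0.4651
0.26 0.3851 0.4656
0.27 0.3856 0.4664
0.28 0.3867 0.3995
ymax 0.2805649246368855
(array([0.41826773, 0.13031357]), 353.216064453125, 80.77542877197266, 86.80357360839844)
```

arm_command --plan "-0.0007 -0.002 0.01 0;0 0 0.01 0;0 0 0.005 0;0 0 0.002 0;0 0 0.001 0;0 0 0.0008 0;0 0 0 0;0 0 0 0;0 0 0 0"

```text
clock: 50.62
tcp_pos: [0.4184, 0.1485, 0.0526]
orientation: [2.28, 2.161, 0.001]
contact_force: [-0.7, -0.7, 4.1]
grip_width: 0.011
gripper_force: 69.5
```

```bash
python3 go.py .4258 .2712 87 .1225; python3 f.py
```

```text
psi 86.95 tilt [ 4.e-04  1.e-04 -1.e+00] tcp [0.4184 0.1485 0.0526] TCP target [0.4194 0.1489] tool shift now [0.0004 0.001 ] yaw cmd -0.05 after yaw shift [0.0004 0.001 ] force [-0.7 -0.7  4.1] w 0.011
[0.4184 0.1485 0.0525] [-1.106 -0.555  4.521 -0.057  0.306  0.022]
```

arm_command --plan "0 0 -0.0003 0;0 0 0 0;0 0 0 0;0 0 0 0;0 0 0 0;0 0 0 0;0 0 -0.03 0;0 0 -0.05 0;0 0 -0.06 0;0 0 -0.06 0;0 0 -0.05 -10;-0.0193 0.05 0 0;-0.02 0.05 0 0;0 0.0384 0 0;0 0 0 0;0 0 0 0;0 0 0 0" --hand -1

```text
clock: 53.05
tcp_pos: [0.5593, 0.1264, 0.3028]
orientation: [2.082, 2.353, -0.001]
contact_force: [0.5, -0.1, -0.2]
grip_width: 0.0853
gripper_force: 0.0
```

```bash
sed -i 's/reg=(x>.46)&(x<.72)/reg=(x>.49)\&(x<.72)/' bask.py; python3 go.py .5606 .1264 97 0; python3 bask.py; python3 spoon.py y1|grep -E "handle|mat|grip"; python3 see.py|grep -E "top [oy].*0\.[01]"
```

```text
psi 97.0 tilt [-1.e-04 -5.e-04 -1.e+00] tcp [0.5593 0.1264 0.3028] TCP target [0.5606 0.1264] tool shift now [-0.0001  0.0013] yaw cmd 0.0 after yaw shift [-0.0001  0.0013] force [ 0.5 -0.1 -0.2] w 0.0853
top grip (array([0.56301233, 0.10812411]), 11.89418888092041, 5.860873699188232, 25.954011917114258) 0.1554 9
top basket (array([0.51216461, 0.04892744]), 267.66290283203125, 103.50541687011719, 20.16826629638672)
wrist grip (array([0.56221307, 0.12702653]), 42.98396682739258, 15.791443824768066, -82.9029769897461) 0.1555 783
wrist basket (array([0.53133014, 0.12223196]), 192.14678955078125, 56.48291778564453, -82.96712589263916)
handle (array([0.41976544, 0.14975005]), 98.07321166992188, 10.176376342773438, 87.25306701660156) 0.06570297523967022 868 [0.42068784 0.15270601 0.06570298]
mat (array([0.46591046, 0.19277824]), 230.33602905273438, 169.5941925048828, 86.74800109863281) 0.003681220139709581
grip (array([0.56210974, 0.12695975]), 43.29049301147461, 15.146659851074219, -83.02348566055298) 0.15547963866051473 797
top orange [  57  160   56   61 1008] z.011: [0.6239 0.6506] med [0.5982 0.5815 0.0741]
top yellow [227 191  12   8  72] z.011: [0.5951 0.0659] med [0.5915 0.0668 0.0191]
top yellow [228 200  10   3  23] z.011: [0.5696 0.0661] med [0.5693 0.067  0.0178]
```

arm_command --plan "0 0.002 0.04 0;0 0 0.05 0;0 0 0.04 0;0 0 0.02 0;0 0 0.01 0;0 0 0.002 0;0 0 0 0;0 0 0 0;0 0 0 0"

```text
clock: 54.48
tcp_pos: [0.5627, 0.1265, 0.1413]
orientation: [2.082, 2.351, 0.001]
contact_force: [0.8, 0.2, -0.0]
grip_width: 0.0857
gripper_force: 0.0
```

arm_command --plan "0 0 0 0;0 0 0 0;0 0 0 0;0 0 0 0;0 0 0 0;0 0 0 0;0 0 0 0" --hand 1 --grip_force 60

```text
clock: 55.35
tcp_pos: [0.5622, 0.1264, 0.1407]
orientation: [-2.083, -2.352, 0.0]
contact_force: [-3.3, 0.4, 3.5]
grip_width: 0.015
gripper_force: 59.5
```

```bash
python3 f.py; cat > hook.py <<'E'
from h import *
t=np.load('top0.npz'); X=cloud(None,t['d'],eyes.calibration('top')); x,y,z=[X[...,i] for i in range(3)]
reg=(x>.42)&(x<.66)&(y>-.56)&(y<-.38)
a=reg&(z>.19)&(z<.24); a=biggest(a); P=X[a]; print(len(P)); 
post=P[np.linalg.norm(P[:,:2]-P[P[:,0].argmax(),:2],axis=1)<.02]; print('post',np.median(post,0),len(post))
arm=P[(P[:,0]<.59)]; vx,vy,x0,y0=cv2.fitLine(arm[:,:2].astype(np.float32),cv2.DIST_HUBER,0,.01,.01).ravel(); print('arm dir',np.degrees(np.arctan2(vy,vx)),x0,y0)
e=arm[arm[:,0].argsort()]; print(e[:8].round(4)); 
for lo in np.arange(.45,.62,.012):
    s=P[(P[:,0]>lo)&(P[:,0]<lo+.012)]
    if len(s): print(lo.round(3),np.median(s,0).round(4),len(s))
f=reg&(z<.03)&(cv2.cvtColor(t['p'],cv2.COLOR_RGB2HSV)[...,1]<70); f=biggest(f); (c,rr)=cv2.minEnclosingCircle((X[f][:,:2]).astype(np.float32)); print('foot',c,rr)
E
python3 hook.py
```

```text
[0.5622 0.1264 0.1407] [-2.824e+00 -3.600e-01  4.211e+00 -1.220e-01  5.600e-01  2.000e-03]
174
post [ 0.61402198 -0.48584289  0.21687137] 43
arm dir -23.131435 0.53579634 -0.4553509
[[ 0.4673 -0.4259  0.2234]
 [ 0.4675 -0.4302  0.2202]
 [ 0.4707 -0.4304  0.2203]
 [ 0.4707 -0.4273  0.2199]
 [ 0.471  -0.4253  0.2164]
 [ 0.4739 -0.4271  0.2211]
 [ 0.4743 -0.4327  0.2141]
 [ 0.4744 -0.4267  0.2128]]
0.462 [ 0.4707 -0.4272  0.2203] 6
0.474 [ 0.4794 -0.4323  0.2116] 10
0.486 [ 0.4936 -0.4377  0.2114] 11
0.498 [ 0.5039 -0.4427  0.208 ] 8
0.51 [ 0.5146 -0.4457  0.2005] 11
0.522 [ 0.528  -0.4535  0.1976] 11
0.534 [ 0.5405 -0.4577  0.2059] 10
0.546 [ 0.5527 -0.463   0.2089] 10
0.558 [ 0.5659 -0.4694  0.2096] 11
0.57 [ 0.5759 -0.4728  0.2109] 9
0.582 [ 0.5884 -0.4778  0.2109] 10
0.594 [ 0.6016 -0.4847  0.2143] 20
0.606 [ 0.6111 -0.4856  0.217 ] 37
0.618 [ 0.6212 -0.4846  0.2145] 10
foot (0.6144686937332153, -0.4916115701198578) 0.061591826379299164
```

arm_command --plan "0 0 -0.01 0;0 0 -0.02 0;0 0 -0.025 0;0 0 -0.025 0;0 0 -0.015 0;0 0 0 0;-0.0028 -0.015 0 0;-0.0028 -0.03 0 0;-0.0028 -0.04 0 0;-0.0028 -0.04 0 0;-0.0028 -0.03 0 0;-0.0028 -0.0153 0 0;0 0 0 0;0 0 0 0;0 0 0 0"

```text
clock: 57.52
tcp_pos: [0.3962, 0.0895, 0.2357]
orientation: [-2.082, -2.352, -0.001]
contact_force: [-0.1, -0.1, -3.8]
grip_width: 0.015
gripper_force: 58.9
```

```bash
python3 go.py .395 .089 97 0; python3 see.py|grep -E "top|side"|grep -E "0\.[0-3][0-9]* "|head; python3 -c "
from h import *
print(r.get_obs()['joints'].round(2))"
```

```text
psi 96.95 tilt [ 2.e-04  8.e-04 -1.e+00] tcp [0.3962 0.0895 0.2357] TCP target [0.395 0.089] tool shift now [-0.0003 -0.0013] yaw cmd -0.05 after yaw shift [-0.0003 -0.0013] force [-0.1 -0.1 -3.8] w 0.015
top orange [ 71 167  18   8  27] z.011: [0.7029 0.6754] med [0.6702 0.5984 0.162 ]
top yellow [235 233  13  11 110] z.011: [0.4268 0.0345] med [0.422  0.0303 0.1152]
side orange [273 236  10  12  87] z.011: [0.4533 0.0527] med [0.4153 0.152  0.1153]
side orange [145 330  26  42 444] z.011: [0.5643 0.573 ] med [0.5534 0.5777 0.012 ]
side yellow [284 216   5   8  22] z.011: [ 0.4741 -0.0712] med [0.4348 0.0404 0.1135]
side yellow [289 216   9   9  53] z.011: [ 0.4492 -0.0816] med [0.411  0.0341 0.1134]
[ 0.19  0.08 -0.58  2.14  0.05  0.94 -0.3 ]
```

```bash
python3 - <<'E'
import numpy as np
pos=np.array([.3962,.0895]); psi=97.
w=np.r_[.4,.7,np.ones(12),.7,.4]; th=np.cumsum(w)/w.sum()
out=[]
for i,f in enumerate(th):
    a=np.radians(12.7-58.7*f); T=.402*np.array([np.cos(a),np.sin(a)])
    e=T-pos; c,s=np.cos(np.radians(psi)),np.sin(np.radians(psi))
    t=np.round([c*e[0]+s*e[1],s*e[0]-c*e[1]],4)
    pos=pos+t[0]*np.array([c,s])+t[1]*np.array([s,-c])
    y=3. if i<10 else 0; psi-=y
    out.append(f'{t[0]:.4f} {t[1]:.4f} 0 {y:g}')
print(';'.join(out),pos,psi)
E
```

```text
-0.0122 -0.0032 0 3;-0.0202 0.0020 0 3;-0.0289 0.0026 0 3;-0.0289 0.0020 0 3;-0.0290 0.0014 0 3;-0.0289 0.0009 0 3;-0.0290 0.0002 0 3;-0.0290 -0.0002 0 3;-0.0290 -0.0009 0 3;-0.0290 -0.0015 0 3;-0.0289 -0.0020 0 0;-0.0287 -0.0041 0 0;-0.0283 -0.0061 0 0;-0.0279 -0.0082 0 0;-0.0191 -0.0069 0 0;-0.0107 -0.0044 0 0 [ 0.27924183 -0.28917003] 67.0
```

arm_command --plan "-0.0122 -0.0032 0 3;-0.0202 0.0020 0 3;-0.0289 0.0026 0 3;-0.0289 0.0020 0 3;-0.0290 0.0014 0 3;-0.0289 0.0009 0 3;-0.0290 0.0002 0 3;-0.0290 -0.0002 0 3;-0.0290 -0.0009 0 3;-0.0290 -0.0015 0 3;-0.0289 -0.0020 0 0;-0.0287 -0.0041 0 0;-0.0283 -0.0061 0 0;-0.0279 -0.0082 0 0;-0.0191 -0.0069 0 0;-0.0107 -0.0044 0 0;0 0 0 0;0 0 0 0;0 0 0 0"

```text
clock: 60.05
tcp_pos: [0.2786, -0.289, 0.2357]
orientation: [2.619, 1.734, 0.0]
contact_force: [1.4, -0.5, -3.9]
grip_width: 0.015
gripper_force: 58.9
```

```bash
python3 go.py .4065 -.401 66.8 0; python3 - <<'E'
from h import *
print(r.get_obs()['joints'].round(2))
for n in ('side','wrist'):
    o,p,d,c=cam(n); X=cloud(o,d,c); x,y,z=[X[...,i] for i in range(3)]; np.savez(f'hk_{n}.npz',p=p,d=d)
    m=(x>.44)&(x<.66)&(y>-.56)&(y<-.38)&(z>.19)&(z<.24)
    if m.sum()<10: print(n,m.sum()); continue
    P=X[biggest(m)]; print(n,len(P))
    for lo in np.arange(.45,.63,.018):
        s=P[(P[:,0]>lo)&(P[:,0]<lo+.018)]
        if len(s): print(lo.round(3),np.median(s,0).round(4),s[:,2].max().round(4),len(s))
E
```

```text
psi 67.02 tilt [ 2.e-04  0.e+00 -1.e+00] tcp [ 0.2786 -0.289   0.2357] TCP target [ 0.4065 -0.401 ] tool shift now [-0.0532  0.1615] yaw cmd 0.22 after yaw shift [-0.0526  0.1617] force [ 1.4 -0.5 -3.9] w 0.015
[ 0.74  0.03 -0.09  2.17  0.    0.94  0.24]
side 51
0.468 [ 0.4745 -0.4253  0.2157] 0.2231 9
0.486 [ 0.4934 -0.4344  0.2114] 0.2132 7
0.504 [ 0.5122 -0.4414  0.2055] 0.211 8
0.522 [ 0.531  -0.4526  0.1968] 0.2031 9
0.54 [ 0.5467 -0.4571  0.2079] 0.2118 8
0.558 [ 0.5662 -0.4667  0.2087] 0.2118 6
0.576 [ 0.5794 -0.4721  0.2106] 0.2139 4
wrist 0
```

arm_command --plan "0 0 -0.01 0;0 0 -0.015 0;-0.01 0.01 -0.008 0;-0.015 0.02 0 0;-0.015 0.035 0 0;-0.0132 0.04 0 0;0 0.035 0 0;0 0.0215 0 0;0 0 0 0;0 0 0 0;0 0 0 0"

```text
clock: 61.52
tcp_pos: [0.405, -0.4018, 0.2687]
orientation: [-2.621, -1.732, 0.001]
contact_force: [-0.4, -0.6, -3.7]
grip_width: 0.0149
gripper_force: 59.0
```

```bash
python3 go.py .5265 -.4515 66.8 0; python3 - <<'E'
from h import *
for n in ('side','top'):
    o,p,d,c=cam(n); X=cloud(o,d,c); x,y,z=[X[...,i] for i in range(3)]
    m=(x>.44)&(x<.66)&(y>-.56)&(y<-.38)&(z>.19)&(z<.24)
    t=o['tcp_pos']
    g=(abs(x-t[0])<.05)&(abs(y-t[1])<.12)&(z>.10)&(z<.262)&(cv2.cvtColor(p,cv2.COLOR_RGB2HSV)[...,1]<90)
    print(n,m.sum(),g.sum(),[ (lo.round(2),np.median(X[g&(z>lo)&(z<lo+.02)],0).round(3)) for lo in np.arange(.12,.26,.02) if (g&(z>lo)&(z<lo+.02)).sum()>3])
E
```

```text
psi 66.91 tilt [-5.e-04 -0.e+00 -1.e+00] tcp [ 0.405  -0.4018  0.2687] TCP target [ 0.5265 -0.4515] tool shift now [0.0019 0.1313] yaw cmd 0.11 after yaw shift [0.0022 0.1313] force [-0.4 -0.6 -3.7] w 0.0149
side 51 545 [(np.float64(0.12), array([ 0.403, -0.406,  0.132])), (np.float64(0.14), array([ 0.403, -0.357,  0.142])), (np.float64(0.18), array([ 0.441, -0.32 ,  0.192])), (np.float64(0.2), array([ 0.431, -0.341,  0.213])), (np.float64(0.22), array([ 0.422, -0.366,  0.232])), (np.float64(0.24), array([ 0.407, -0.391,  0.243]))]
top 175 934 [(np.float64(0.12), array([ 0.402, -0.378,  0.131])), (np.float64(0.14), array([ 0.406, -0.354,  0.142])), (np.float64(0.16), array([ 0.44 , -0.313,  0.173])), (np.float64(0.18), array([ 0.438, -0.319,  0.194])), (np.float64(0.2), array([ 0.431, -0.338,  0.21 ])), (np.float64(0.22), array([ 0.42 , -0.361,  0.233])), (np.float64(0.24), array([ 0.414, -0.38 ,  0.244]))]
```

arm_command --plan "0.002 0.008 0 0;0 0.015 0 0;0 0.02 0 0;0 0.025 0 0;0 0.025 0 0;0 0.018 0 0;0 0.012 0 0;0 0.0083 0 0;0 0 0 0;0 0 0 0;0 0 0.008 0;0 0 0.008 0;0 0 0.006 0;0 0 0 0;0 0 0 0"

```text
clock: 63.5
tcp_pos: [0.5275, -0.4513, 0.2468]
orientation: [2.62, 1.733, 0.0]
contact_force: [0.3, -0.1, -3.0]
grip_width: 0.0148
gripper_force: 59.0
```

```bash
python3 go.py .5265 -.4515 66.8 0;python3 f.py
```

```text
psi 66.95 tilt [ 2.e-04 -1.e-04 -1.e+00] tcp [ 0.5275 -0.4513  0.2468] TCP target [ 0.5265 -0.4515] tool shift now [-0.0006 -0.0008] yaw cmd 0.15 after yaw shift [-0.0006 -0.0008] force [ 0.3 -0.1 -3. ] w 0.0148
[ 0.5275 -0.4513  0.2469] [ 0.188  0.171 -3.655  0.033  0.015  0.026]
```

arm_command --plan "0 -0.001 0.006 0;0 0 0.005 0;0 0 0.002 0;0 0 0.001 0;0 0 0 0;0 0 0 0;0 0 0 0"

```text
clock: 64.68
tcp_pos: [0.5266, -0.4508, 0.2328]
orientation: [2.62, 1.733, 0.0]
contact_force: [1.0, 0.6, -3.6]
grip_width: 0.0148
gripper_force: 59.0
```

```bash
python3 f.py
```

```text
[ 0.5265 -0.4508  0.2327] [ 0.276 -0.162 -2.834  0.023  0.013  0.019]
```

arm_command --plan "0 0 0.001 0;0 0 0 0;0 0 0.0005 0;0 0 0 0;0 0 0.0005 0;0 0 0 0;0 0 0 0"

```text
clock: 65.85
tcp_pos: [0.5266, -0.4509, 0.2312]
orientation: [2.62, 1.732, 0.0]
contact_force: [-1.4, 1.0, 3.4]
grip_width: 0.0148
gripper_force: 59.9
```

```bash
python3 f.py
```

```text
[ 0.5266 -0.4509  0.2311] [-1.595  1.014  3.519  0.23   0.328 -0.   ]
```

arm_command --plan "0 -0.0005 -0.0005 0;0 0 0 0;0 0 0 0"

```text
clock: 66.53
tcp_pos: [0.5264, -0.4508, 0.2312]
orientation: [2.62, 1.732, 0.001]
contact_force: [1.7, -0.8, 2.0]
grip_width: 0.0151
gripper_force: 59.7
```

arm_command --plan "0 0 0 0;0 0 0 0;0 0 0 0;0 0 0 0;0 0 0 0;0 0 0 0" --hand 0.3

```text
clock: 67.28
tcp_pos: [0.526, -0.4506, 0.2312]
orientation: [2.62, 1.733, 0.0]
contact_force: [-0.2, 0.4, 0.2]
grip_width: 0.0301
gripper_force: 0.0
```

```bash
cat > hang.py <<'E'
from h import *
for n in ('side','top'):
    o,p,d,c=cam(n); np.savez(f'hg_{n}.npz',p=p,d=d); X=cloud(o,d,c); x,y,z=[X[...,i] for i in range(3)]; hsv=cv2.cvtColor(p,cv2.COLOR_RGB2HSV)
    b=(abs(x-.5265)<.13)&(abs(y+.4515)<.13)&(z>.075)&(z<.125)&(hsv[...,1]<90)
    if b.sum()>20:
        P=X[b]; A=np.c_[P[:,:2]-[.5265,-.4515],np.ones(len(P))]; k=np.linalg.lstsq(A,P[:,2],rcond=None)[0]; print(n,'rect',rect(P[:,:2]),'plane',k.round(3),len(P))
    for lo,hi in ((4,23),(24,40)):
        m=(cv2.inRange(hsv,(lo,120,60),(hi,255,255))>0)&(abs(x-.5265)<.13)&(abs(y+.4515)<.13)&(z>.07)
        if m.sum()>5: print(n,lo,np.median(X[m],0).round(4),m.sum())
print(o['grip_width'],o['tcp_pos'].round(4),o['contact_force'].round(2))
E
python3 hang.py; python3 hang.py
```

```text
side rect (array([ 0.54170392, -0.45694345]), 197.2404022216797, 159.4892120361328, 65.0025634765625) plane [-0.022  0.004  0.097] 485
side 4 [ 0.5597 -0.4065  0.1094] 33
side 24 [ 0.5134 -0.5068  0.1086] 42
top rect (array([ 0.54103033, -0.4570209 ]), 192.3378143310547, 160.57460021972656, 66.1012191772461) plane [-0.031  0.012  0.095] 1187
top 4 [ 0.5667 -0.4081  0.1087] 92
top 24 [ 0.4973 -0.5161  0.111 ] 11
0.029760809710580198 [ 0.526  -0.4506  0.2312] [0.19 1.15 0.55]
side rect (array([ 0.54078943, -0.45503387]), 195.1631622314453, 161.72715759277344, 66.25088500976562) plane [-0.06   0.019  0.097] 475
side 4 [ 0.5562 -0.4028  0.1096] 35
side 24 [ 0.5115 -0.5031  0.1077] 42
top rect (array([ 0.53916595, -0.45610937]), 192.15284729003906, 163.7215576171875, 66.46017456054688) plane [-0.052  0.017  0.095] 1189
top 4 [ 0.563  -0.4057  0.1072] 92
top 24 [ 0.4944 -0.5203  0.1118] 15
0.02961650632954876 [ 0.526  -0.4506  0.2312] [-0.12  0.05  0.29]
```

arm_command --plan "0 0 0 0;0 0 0 0;0 0 -0.01 0;0 0 -0.02 0;0 0 -0.03 0;0 0 -0.04 0;0 0 -0.04 0;0 0 -0.04 0;-0.03 -0.03 0 0;-0.03 -0.03 0 0;0 0 0 0;0 0 0 0;0 0 0 0;0 0 0 0;0 0 0 0;0 0 0 0;0 0 0 0;0 0 0 0;0 0 0 0;0 0 0 0"

```text
clock: 69.97
tcp_pos: [0.4473, -0.4823, 0.4112]
orientation: [-2.621, -1.733, -0.0]
contact_force: [0.7, 0.2, 0.2]
grip_width: 0.03
gripper_force: 0.0
```

```bash
python3 hang.py; python3 hang.py; python3 hang.py
```

```text
side rect (array([ 0.5387262, -0.4557738]), 198.45901489257812, 158.83816528320312, 66.39852142333984) plane [-0.055  0.014  0.097] 489
side 4 [ 0.5553 -0.4059  0.1093] 37
side 24 [ 0.5104 -0.5051  0.1089] 45
top rect (array([ 0.53957135, -0.45693713]), 192.8943634033203, 161.7501220703125, 66.77031707763672) plane [-0.035  0.006  0.095] 1353
top 4 [ 0.5636 -0.406   0.1071] 91
top 24 [ 0.5075 -0.5052  0.1097] 98
0.029831483765668826 [ 0.4473 -0.4824  0.4112] [-0.11  0.22  0.14]
side rect (array([ 0.53715497, -0.4567341 ]), 200.0677032470703, 162.0093994140625, 65.0162582397461) plane [-0.056  0.009  0.097] 482
side 4 [ 0.5563 -0.4044  0.1089] 36
side 24 [ 0.5099 -0.5033  0.1084] 45
top rect (array([ 0.53953821, -0.45701086]), 193.0515594482422, 161.51321411132812, 66.29515075683594) plane [-0.035  0.006  0.095] 1361
top 4 [ 0.5632 -0.4068  0.1078] 91
top 24 [ 0.5078 -0.5056  0.1097] 99
0.03008876662271715 [ 0.4473 -0.4823  0.4112] [-0.14 -0.15 -0.82]
side rect (array([ 0.5386438 , -0.45704803]), 197.24270629882812, 161.8253936767578, 65.64554595947266) plane [-0.059  0.011  0.097] 481
side 4 [ 0.5553 -0.4032  0.1096] 34
side 24 [ 0.5099 -0.5021  0.1081] 45
top rect (array([ 0.53931   , -0.45688446]), 193.325439453125, 161.908447265625, 66.5965576171875) plane [-0.043  0.009  0.095] 1360
top 4 [ 0.5634 -0.4068  0.107 ] 91
top 24 [ 0.5078 -0.5064  0.109 ] 98
0.03022164049345344 [ 0.4474 -0.4823  0.4112] [0.35 0.1  0.35]
```

arm_command --plan "0 0 0 0;0 0 0 0;0 0 0 0;0 0 0 0;0 0 0 0;0 0 0 0;0 0 0 0;0 0 0 0;0 0 0 0;0 0 0 0;0 0 0 0;0 0 0 0;0 0 0 0;0 0 0 0;0 0 0 0;0 0 0 0"

```text
clock: 72.28
tcp_pos: [0.4473, -0.4823, 0.4111]
orientation: [2.621, 1.733, 0.0]
contact_force: [-0.9, -0.9, -0.3]
grip_width: 0.0297
gripper_force: 0.0
```

```bash
python3 hang.py | grep top; python3 - <<'E'
from h import *
t=np.load('hg_top.npz')['p']; s=np.load('hg_side.npz')['p']
a=cv2.resize(t[150:270,100:250],(400,320),interpolation=cv2.INTER_CUBIC); b=cv2.resize(t[160:280,340:450],(400,436))[:280]; c=cv2.resize(s[110:210,310:400],(390,433),interpolation=cv2.INTER_CUBIC)
cv2.imwrite('pics/fin.png',np.hstack([np.vstack([a,b]),np.vstack([c,np.zeros((167,390,3),np.uint8)])])[...,::-1])
E
```

```text
top rect (array([ 0.53908087, -0.45672247]), 192.7279052734375, 161.37232971191406, 66.6032485961914) plane [-0.035  0.005  0.095] 1359
top 4 [ 0.5631 -0.4064  0.1079] 91
top 24 [ 0.5077 -0.507   0.11  ] 98
```

View pics/fin.png

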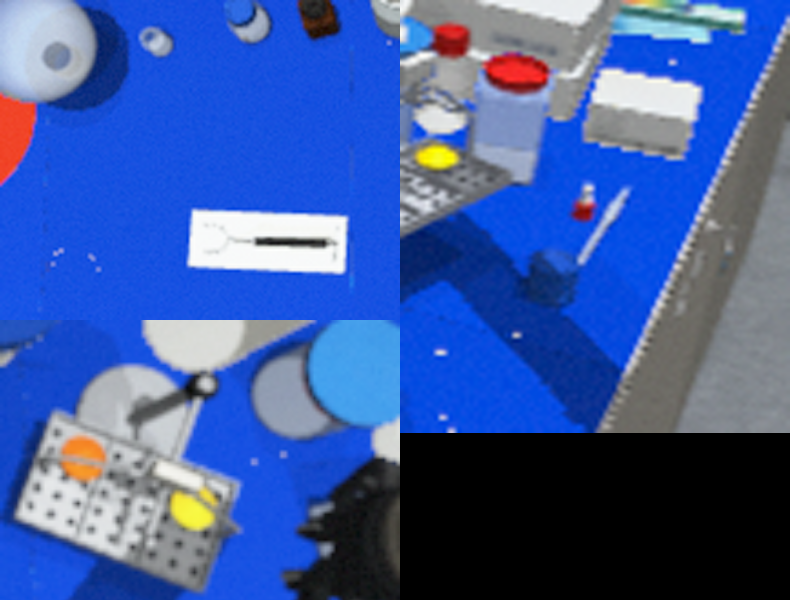

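The top view shows the spoon standing on its mat and lined up with it. The basket hangs on the hook, with the orange and yellow lenses flat in separate cells, and the bottles and vial have not moved.

```bash
python3 -c "
from h import *
print(ticket.hand_in())"
```

```text
the job is handed in; nothing more can be done
None
```

I handed the job in at about 72 s: both lenses present (orange and yellow; no green one was there) lie flat in separate basket cells, the basket hangs still on the hook about 2.5° off level, and the spoon is back on its mat.

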